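# Pull the steam vent flap shut with the hook pole

### The arm

A 6-joint arm with a two-finger parallel gripper is mounted at the origin on the work surface. World frame = base frame: x ahead of the robot, y to its left, z up, the work surface at z = 0. Lengths are in m, angles in rad, forces in N, time in s.
With the tool pointing down it reaches from about 0.275 to 0.75 m from the base axis. Payload 10.2 kg.
Tool frame: the origin (TCP) lies between the finger pads; the fingertips stand 17 mm ahead of it and the grasp point (between the pads) lies 2 mm behind it; x points along the fingers, y is the direction in which the jaws open and shut, and the axes are right-handed (so a half turn about x gives the same grasp; the last joint's range is limited). The gripper opens to 85 mm and grips with 20 to 120 N. Pads are 22 mm wide; open, the fingers measure 114 mm over their backs; the gripper's body (76 mm by 85 mm) begins 54 mm behind the grasp point. The pads swing forward as they close: fully open they stand 13 mm farther back than shut.
Start: joints at [-1.369, 0.313, 1.498, -0, 1.331, -0.223], TCP at [0.216, -0.478, 0.248] pointing down, gripper open.
Joint ranges: [-2.94, 2.94], [-0.97, 2.17], [0.19, 2.56], [-1.23, 4.37], [0.02, 3.11], [-2.88, 2.88]. Speed limits (rad/s): [2.39, 2.39, 3.01, 3.14, 3.14, 3.14].

### API

Orientations are given as a 3x3 rotation matrix whose columns are the frame's x, y, z axes.
In Python, from plant import read_state, grab_frame, camera_params, hand_in gives the robot as it stands.
- The arm moves only by the tool step_arm, never from a script. Its argument "motion" is a list of rows, each a list of 2 entries, a list of its own where there are three numbers: the shift along the tool's x, y, z as a fraction of full scale, then the turn about the tool's x as a fraction of full scale. A call has 1 to 10 rows; each row shifts and turns the commanded pose from where the row before left it, along the tool's axes as they then stand; what a row does not reach is not made up. Full scale, the value 1, is 0.05 m for a shift and 0.15 rad for a turn. A row lasts 1/10 s, in which the tool goes at most 50 mm and 8.59 degrees, less where a joint would pass 70% of its speed; a pose out of reach is approached as far as the arm can. A call with a number of a shift or a turn outside -1 to 1 is refused whole. A call with a gripper value outside its range is refused whole. "fingers" is the opening, from -1 (shut) to 1 (fully open), set as the call begins (left out, the last holds). The fingers move at their own pace and stop on an object; the grip force is fixed at half the most. Time passes only in rows, so rows that do not move let the fingers close. It gives the time, the measured TCP pose, the force and the opening at its end, in the units of the state.
- read_state(): the state, without advancing time (a new reading comes with each control period).
- grab_frame(name): name is "side" or "top" or "wrist"; returns the picture (384x512x3 uint8, red, green, blue); there is no depth.
- camera_params(name): a dict with "fx", "fy", "cx", "cy" (pixels), "world_to_cam" (4x4, takes a point from world to camera coordinates); the wrist camera has in their place "mount" (4x4, takes a point from camera to tool coordinates, whose origin is the TCP and whose axes are the tool frame's). Camera axes: x right, y down, z forward; pixel columns grow to the right and rows downward; lengths in m; the calibration is good to about 2 mm. A picture is of the moment at which its call begins: read the wrist's pose just before it. camera_params takes no time and is no camera call.
- hand_in(): hands the job in, once; it reports no verdict.
The state is a dict: "time_s": time; "q": joint angles; "joint_vel": joint speeds; "joint_torque": joint torques, N m; "tcp_pos": TCP position; "tcp_rot": TCP orientation; "force": force on the tool from outside, world axes, zero at the start; "torque": the same for the moment, N m; "opening": opening from 0.0 (shut) to 1.0 (fully open).
Only numpy, scipy, OpenCV 4.12 (cv2) and the standard library are available. Lean on these libraries where they do the work, as an engineer would, in place of code of your own. Each camera call takes 0.05 s, during which the arm holds its last target.

### The job

The steam vent is hot, so touch it only with the hook pole. Draw the pole by its handle end right out from under the low riser, lay it on the counter and let go, take it again by its middle grip, put its hook through the ring eye of the raised flap and pull the flap fully shut. Then unhook the pole, lay it flat on the counter without dropping it and let go, leaving the bowl, canister and jar alone.

Things in the scene. Friction and masses are not known exactly. Their poses are not given: they have to be found in the camera images.
- pole_mid (a point): Centre of the pole's middle grip, a black square sleeve 26 x 26 mm, 80 mm long (y -40 to +40), 13 mm above the counter when the pole lies flat. Axes: y runs along the pole to the hook end, x is the way the hook's prong points, z up as it lies at the start. At the start the middle grip and hook half lie under the riser; only the handle end sticks out.
- pole_handle (a point): Grasping point in the pole's handle sleeve (black, square, 26 x 26 mm, y -170 to -80 mm from pole_mid), at y = -135 mm. At the start it lies 50 to 75 mm outside the riser's open end. Axes as pole_mid.
- prong_root (a point): Bend of the hook, on the pole's axis, 160 mm from pole_mid along +y.
- prong_mid (a point): Half-way along the hook's prong, 22.5 mm from the bend.
- prong_tip (a point): Round end of the prong (7 mm thick), 45 mm from the bend along the pole's +x.
- pole: The pole: straight, 350 mm long, 0.16 to 0.26 kg, balancing within 10 mm of pole_mid; origin 13 mm below pole_mid, same axes. A bare 14 mm square aluminium shaft joins the two sleeves and runs on to y = +120 mm; a 7 mm round steel rod goes on to y = +160 and there bends square into a straight prong pointing to +x.
- ring (a point): Centre of the ring eye on the flap's free edge: dark steel, hole 27 mm wide, bar 8 mm thick, outer diameter 44 mm. Axes turn with the flap: y is the hole's axis, level and parallel to the hinge; -x points from hinge to ring (152 mm). The prong enters from the +y side, pointing to -y. With the flap shut the ring stands just clear of the box's front, 151 mm above the counter.
- hinge (a point): Middle of the flap's hinge axis, fixed on top of the vent box, 151 mm above the counter. Axes: those of the box; -x is the way the flap falls when shut, y is the hinge axis, z up.
- flap (a joint): Flap opening, rad: 0 fully shut (level on the box), growing as the ring rises; starts 1.0 to 1.4, stop at 1.6. The ring lies at hinge + 152 mm x (-cos q along x, +sin q along z) in the box's axes. Hinge friction holds it where it is left; 1 to 4 N at the ring moves it. The flap is a steel plate 130 mm (hinge to free edge) x 170 x 5 mm.
- vent: Fixed stainless steam vent box 190 (x) x 200 (y) x 147 (z) mm with the flap on top; origin at the centre of its underside, front with controls towards -x, towards the robot, within 0.25 rad.
- riser: Fixed low white plastic bridge shelf, 150 (x) x 260 (y) mm, 50 mm high, open at both y ends, with 4 mm side walls along y at x = +-73 mm and 46 mm clear height; origin at the centre of its underside. The pole lies under it along y, handle end out at the -y end (towards the vent box's side); it is drawn out along -y.
- bowl_c (a point): Bystander: blue ceramic bowl, 100 mm wide, 45 mm high, standing on the riser; point half-way up.
- canister_c (a point): Bystander: steel canister, 76 mm wide, 120 mm high; point half-way up.
- jar_c (a point): Bystander: glass jar with white lid, 64 mm wide, 90 mm high; point half-way up.

How it is judged:
By the outcome, as a careful person would: the job done as asked, in the order asked, and still so for the second after the job is handed in, with the robot touching nothing.
It also fails if it takes over 72 s, if anything falls off the work surface, if the arm or the gripper's body presses on something with over 40 N, if the wrist force passes 120 N, or if a joint passes its speed limit or range.

## Working session

There is one attempt and no reset: what is moved stays moved. The work goes in short steps, Python scripts to look and compute and a tool call to move; the robot and the scene stay as the last step left them, time stands still between calls to the robot, and variables do not carry over. Pictures are saved under pics/ and viewed, and the job is handed in when it is done.

Besides the shell and the picture viewer there is one more tool, called after "Emit:" in YAML: its name, and indented under it one key for each argument. step_arm: Moves the arm, as the interface text tells. Its arguments: {"type":"object","properties":{"motion":{"type":"array"},"fingers":{"type":"number"}},"required":["motion"]}

```bash
ls; mkdir -p pics; cat > h.py <<'E'
import numpy as np,cv2
from plant import *
def snap(n,f):
    im=grab_frame(n); cv2.imwrite('pics/'+f,cv2.cvtColor(im,cv2.COLOR_RGB2BGR)); return im
E
python3 - <<'E'
from h import *
np.set_printoptions(precision=4,suppress=True)
print(read_state())
for n in ["side","top","wrist"]: print(n,camera_params(n)); snap(n,n+'0.png')
E
```

```text
pics
{'time_s': 0.0, 'q': array([-1.3694,  0.3134,  1.4984,  0.    ,  1.331 , -0.2234]), 'joint_vel': array([ 0.0011,  0.0012,  0.0008, -0.0018, -0.0017, -0.0002]), 'joint_torque': array([  0.0002, -41.2263, -25.9744,  -0.0002,   0.0041,  -0.    ]), 'tcp_pos': array([ 0.2163, -0.4781,  0.2477]), 'tcp_rot': array([[-0.0002,  0.4121, -0.9111],
       [ 0.0012, -0.9111, -0.4121],
       [-1.    , -0.0012, -0.0003]]), 'force': array([ 0.5947, -0.3977, -0.6815]), 'torque': array([0.0408, 0.0749, 0.029 ]), 'opening': 0.9975400907348759}
side {'fx': 356.6722477616444, 'fy': 356.6722477616444, 'cx': 253.78591465279558, 'cy': 190.05634940168602, 'world_to_cam': array([[ 0.9764, -0.2154,  0.0182, -0.5544],
       [-0.1171, -0.5981, -0.7928,  0.2225],
       [ 0.1817,  0.772 , -0.6092,  0.5883],
       [ 0.    ,  0.    ,  0.    ,  1.    ]])}
top {'fx': 365.8469113044689, 'fy': 365.8469113044689, 'cx': 253.39740163696706, 'cy': 193.24830926821392, 'world_to_cam': array([[ 0.0167, -0.9999, -0.0002,  0.113 ],
       [-0.9955, -0.0166, -0.0936,  0.6034],
       [ 0.0936,  0.0017, -0.9956,  1.0298],
       [ 0.    ,  0.    ,  0.    ,  1.    ]])}
wrist {'fx': 337.83473659898016, 'fy': 337.83473659898016, 'cx': 256.81037373116743, 'cy': 190.54627114217294, 'mount': array([[-0.    , -0.2932,  0.956 , -0.1252],
       [ 1.    , -0.0004, -0.0001,  0.0002],
       [ 0.0005,  0.956 ,  0.2932, -0.0752],
       [ 0.    ,  0.    ,  0.    ,  1.    ]])}
```

View pics/side0.png

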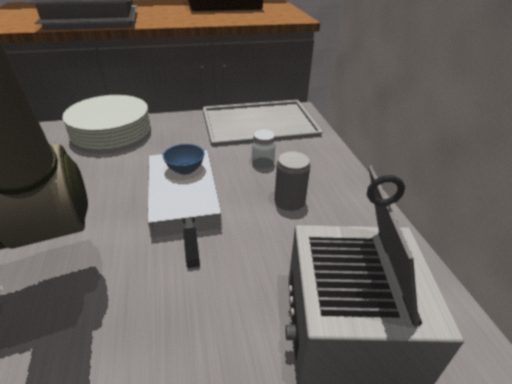

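View pics/top0.png

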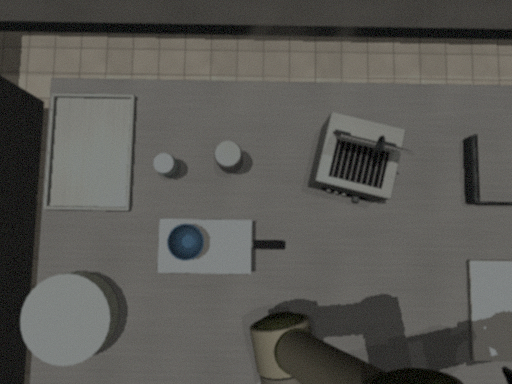

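View pics/wrist0.png

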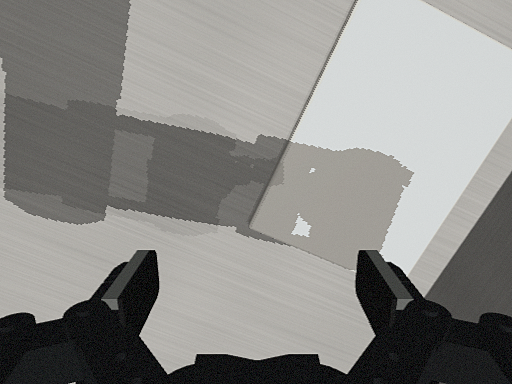

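The side picture shows the riser at (185,190), the handle at (191,243) and the ring at (386,190). The top picture shows the handle at about (254..285,244) and the vent around (360,157). I'll zoom in to measure these.

```bash
cat >> h.py <<'E'
def ray(n,u,v):
    c=camera_params(n); T=np.linalg.inv(c['world_to_cam']); d=T[:3,:3]@np.array([(u-c['cx'])/c['fx'],(v-c['cy'])/c['fy'],1]); return T[:3,3],d/np.linalg.norm(d)
def atz(n,u,v,z):
    o,d=ray(n,u,v); return o+d*(z-o[2])/d[2]
def proj(n,p):
    c=camera_params(n); q=c['world_to_cam'][:3,:3]@np.asarray(p)+c['world_to_cam'][:3,3]; return np.array([c['fx']*q[0]/q[2]+c['cx'],c['fy']*q[1]/q[2]+c['cy']])
def tri(a,b):
    A=[];B=[]
    for n,u,v in (a,b):
        o,d=ray(n,u,v);P=np.eye(3)-np.outer(d,d);A.append(P);B.append(P@o)
    return np.linalg.lstsq(np.vstack(A),np.hstack(B),rcond=None)[0]
def crop(src,f,x0,y0,x1,y1,s):
    im=cv2.imread('pics/'+src)[y0:y1,x0:x1]; im=cv2.convertScaleAbs(im,alpha=1.6); cv2.imwrite('pics/'+f,cv2.resize(im,None,fx=s,fy=s,interpolation=cv2.INTER_CUBIC))
np.set_printoptions(precision=4,suppress=True)
E
python3 - <<'E'
from h import *
crop('top0.png','t1.png',300,100,430,210,6)
crop('top0.png','t2.png',150,200,300,290,5)
crop('side0.png','s1.png',280,150,460,360,2.8)
crop('side0.png','s2.png',140,140,240,270,4)
E
```

```text
(no output)
```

View pics/t1.png

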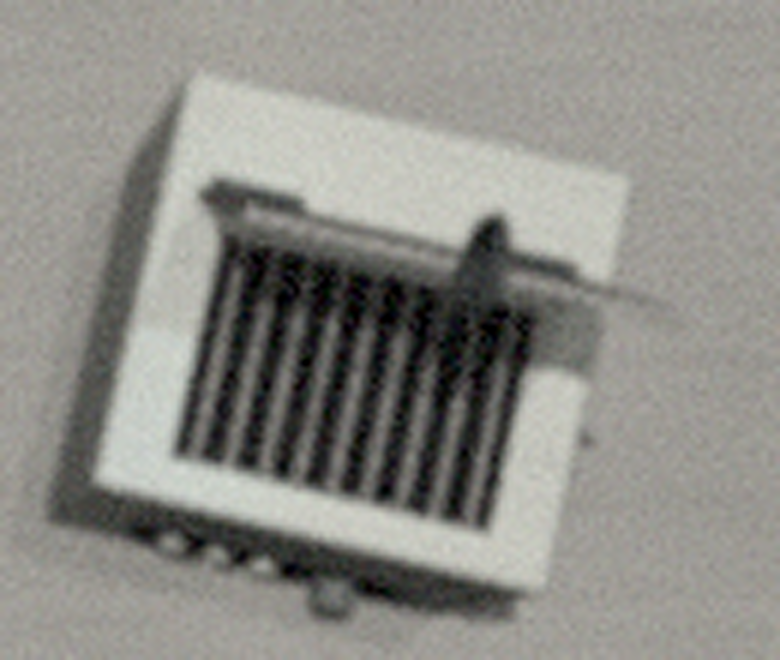

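View pics/t2.png

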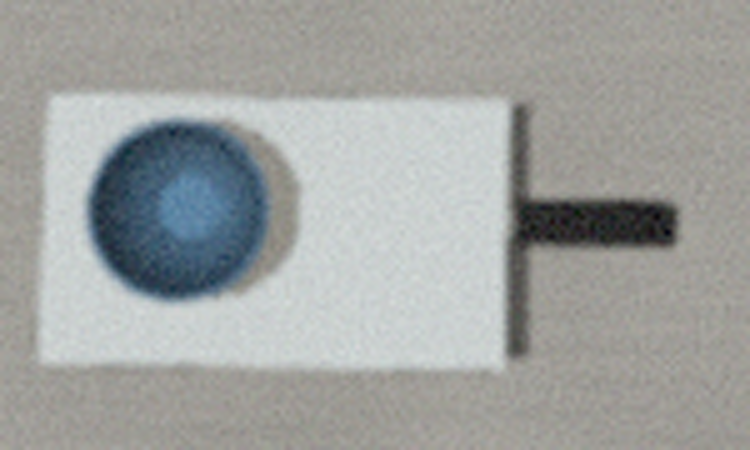

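View pics/s1.png

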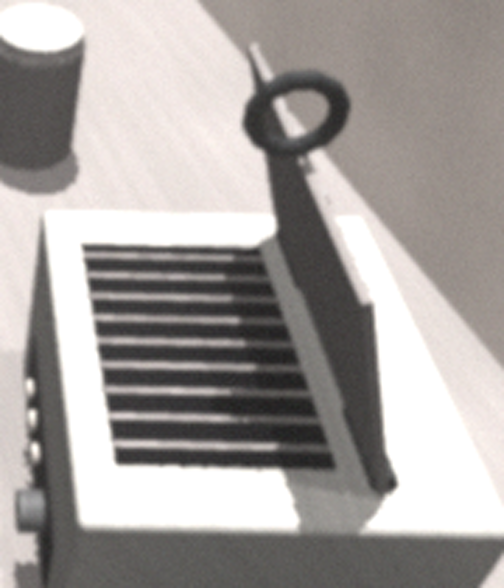

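View pics/s2.png

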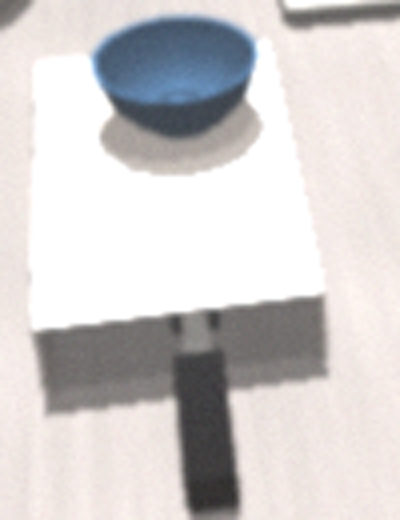

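```bash
python3 - <<'E'
from h import *
z=.147
TL=atz('top',332.5,112.5,z);TR=atz('top',405,129.2,z);BL=atz('top',316.2,180.5,z);BR=atz('top',390.8,198.8,z)
print(TL,TR,BL,BR, 'sizes',np.linalg.norm(TL-TR),np.linalg.norm(BL-BR),np.linalg.norm(TL-BL),np.linalg.norm(TR-BR))
c=(TL+TR+BL+BR)/4; print('c',c)
yv=(TL-TR)+(BL-BR); xv=(TL-BL)+(TR-BR); print('yaw', np.arctan2(yv[1],yv[0])-np.pi/2, np.arctan2(xv[1],xv[0]))
for s in [(45,212),(365,217),(80,528),(497,530)]:
    print('side corner',atz('side',s[0]/2.8+280,s[1]/2.8+150,.147))
r=tri(('top',381.2,142.5),('side',386.1,190.4)); print('ring',r,proj('top',r),proj('side',r))
# riser
for u,v in [(50,95),(512,98),(40,362),(503,370)]: print('riser',atz('top',u/5+150,v/5+200,.05))
for u,v in [(680,203),(677,245),(530,200),(530,240)]: print('handle',atz('top',u/5+150,v/5+200,.026))
for u,v in [(190,487),(238,483),(178,353),(222,350)]: print('handle side',atz('side',u/4+140,v/4+140,.026))
for n,u,v,zz in [('canister',229,152,.12),('jar',164,162,.09),('bowl',185,242,.095)]: print(n,atz('top',u,v,zz))
E
```

```text
[ 0.8062 -0.0809  0.147 ] [ 0.7647 -0.2699  0.147 ] [ 0.6259 -0.0383  0.147 ] [ 0.5819 -0.2295  0.147 ] sizes 0.19347870272292836 0.19617203193715418 0.18527022191114934 0.1872405155348353
c [ 0.6947 -0.1546  0.147 ]
yaw -0.2215956250907576 -0.22473787496636352
side corner [ 0.6261 -0.0423  0.147 ]
side corner [ 0.8081 -0.0831  0.147 ]
side corner [ 0.5806 -0.2323  0.147 ]
side corner [ 0.7556 -0.27    0.147 ]
ring [ 0.6896 -0.1537  0.2948] [380.4975 143.8328] [388.9791 190.0066]
riser [0.5223 0.3846 0.05  ]
riser [0.5249 0.1245 0.05  ]
riser [0.3743 0.3841 0.05  ]
riser [0.3742 0.127  0.05  ]
handle [0.467  0.0274 0.026 ]
handle [0.4432 0.0289 0.026 ]
handle [0.4673 0.1133 0.026 ]
handle [0.4446 0.113  0.026 ]
handle side [0.4448 0.0246 0.026 ]
handle side [0.4671 0.0225 0.026 ]
handle side [0.4452 0.1172 0.026 ]
handle side [0.4678 0.115  0.026 ]
canister [0.7023 0.1898 0.12  ]
jar [0.6777 0.3697 0.09  ]
bowl [0.4611 0.3037 0.095 ]
```

Emit:
step_arm:
  motion:
    - [[0,-0.5,-0.56],0]
    - [[0,-0.5,-0.56],0]
    - [[0,-0.5,-0.56],0]
    - [[0,-0.5,-0.56],0]
    - [[0,-0.5,-0.56],0]
    - [[0,-0.5,-0.56],0]
    - [[0,-0.5,-0.56],0]
    - [[0,-0.5,-0.56],0]
    - [[0,-0.5,-0.56],0]
    - [[0,-0.5,-0.56],0]
  fingers: 1

```text
time_s: 1.15
tcp_pos: [0.3687, -0.1337, 0.2483]
tcp_rot: [[0.0, 0.412, -0.911], [-0.0, -0.911, -0.412], [-1.0, 0.0, -0.0]]
force: [0.0, -0.1, -0.6]
opening: 0.998
```

Emit:
step_arm:
  motion:
    - [[0,0,0],-0.764]
    - [[0,0,0],-0.764]
    - [[0,0,0],-0.764]
    - [[0,0,0],-0.764]
    - [[0,0,0],-0.764]
    - [[0,0,0],-0.764]
    - [[0,0,0],-0.764]
    - [[0,0,0],-0.764]
    - [[0,0,0],-0.764]
    - [[0,0,0],-0.764]

```text
time_s: 2.15
tcp_pos: [0.3683, -0.1351, 0.2482]
tcp_rot: [[-0.0, 1.0, 0.005], [0.0, 0.005, -1.0], [-1.0, -0.0, -0.0]]
force: [-0.1, -0.2, -0.3]
opening: 1.0
```

```bash
cat >> h.py <<'E'
def st():
    s=read_state(); R=s['tcp_rot']; print('t',round(s['time_s'],2),'p',s['tcp_pos'],'psi',np.arctan2(R[1,1],R[0,1]),'tilt',R[:,0],'F',s['force'],'T',s['torque'],'op',round(s['opening'],3)); return s
def delta(p,psi=None):
    s=st();R=s['tcp_rot']; d=R.T@(np.asarray(p)-s['tcp_pos']); print('tool delta in units',d/.05)
    if psi is not None: print('turn units',-(psi-np.arctan2(R[1,1],R[0,1]))/.15)
def wproj(p,s=None):
    s=s or read_state();c=camera_params('wrist');t=s['tcp_rot'].T@(np.asarray(p)-s['tcp_pos']); M=np.linalg.inv(c['mount']); q=M[:3,:3]@t+M[:3,3]; return np.array([c['fx']*q[0]/q[2]+c['cx'],c['fy']*q[1]/q[2]+c['cy']])
def watz(u,v,z,s=None):
    s=s or read_state();c=camera_params('wrist');M=c['mount'];d=M[:3,:3]@np.array([(u-c['cx'])/c['fx'],(v-c['cy'])/c['fy'],1]);R=s['tcp_rot'];o=s['tcp_pos']+R@M[:3,3];d=R@d; return o+d*(z-o[2])/d[2]
E
python3 - <<'E'
from h import *
delta([.456,.060,.12],0)
E
```

```text
t 2.15 p [ 0.3683 -0.1351  0.2482] psi 0.004723155965070849 tilt [-0.0003  0.0002 -1.    ] F [-0.1008 -0.1779 -0.3137] T [-0.0316  0.0126 -0.0364] op 1.0
tool delta in units [ 2.5636  1.7722 -3.8931]
turn units 0.03148770643380566
```

Emit:
step_arm:
  motion:
    - [[0,0.22,-0.49],0]
    - [[0,0.22,-0.49],0]
    - [[0,0.22,-0.49],0]
    - [[0,0.22,-0.49],0]
    - [[0.3,0.22,-0.49],0]
    - [[0.4,0.22,-0.49],0]
    - [[0.5,0.22,-0.49],0]
    - [[0.5,0.23,-0.46],0.03]
    - [[0.5,0,0],0]
    - [[0.36,0,0],0]

```text
time_s: 3.15
tcp_pos: [0.4564, 0.0601, 0.1186]
tcp_rot: [[-0.002, 1.0, -0.003], [0.0, -0.003, -1.0], [-1.0, -0.002, -0.0]]
force: [-1.0, -0.3, 0.8]
opening: 1.003
```

```bash
python3 - <<'E'
from h import *
s=st(); snap('wrist','w1.png'); snap('top','t3.png')
for p in [[.456,.06,.026],[.456,.025,.026]]: print(wproj(p,s))
E
```

```text
t 3.15 p [0.4564 0.0601 0.1186] psi -0.0030635576417577196 tilt [-0.002   0.0002 -1.    ] F [-0.984  -0.2615  0.7551] T [-0.0762 -0.0243  0.0456] op 1.003
[255.9239 201.8526]
[256.1351 248.3974]
```

View pics/w1.png

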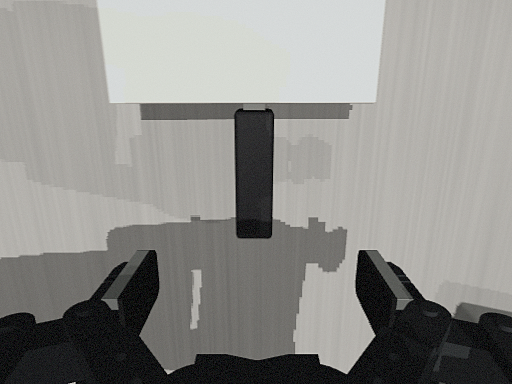

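```bash
python3 - <<'E'
from h import *
for p in [(236,112),(273,112),(237,236),(272,236),(254.5,237),(254.5,109)]: print(watz(*p,.026))
for p in [(109,102),(376,102)]: print('riser',watz(*p,.05))
E
```

```text
[0.4428 0.1194 0.026 ]
[0.466  0.1193 0.026 ]
[0.4415 0.0344 0.026 ]
[0.4661 0.0343 0.026 ]
[0.4538 0.0336 0.026 ]
[0.4544 0.1212 0.026 ]
riser [0.3739 0.1268 0.05  ]
riser [0.522  0.1261 0.05  ]
```

Emit:
step_arm:
  motion:
    - [[0.3,-0.03,-0.1],0]
    - [[0.4,0,0],0]
    - [[0.4,0,0],0]
    - [[0.4,0,0],0]
    - [[0.3,0,0],0]
    - [[0.14,0,0],0]
    - [[0,0,0],0]

```text
time_s: 3.95
tcp_pos: [0.4556, 0.0642, 0.0234]
tcp_rot: [[-0.0, 1.0, -0.005], [0.0, -0.005, -1.0], [-1.0, -0.0, -0.0]]
force: [-0.2, -0.4, 0.4]
opening: 1.003
```

Emit:
step_arm:
  motion:
    - [[0,0,0],0]
    - [[0,0,0],0]
    - [[0,0,0],0]
    - [[0,0,0],0]
    - [[0,0,0],0]
    - [[0,0,0],0]
    - [[0,0,0],0]
    - [[0,0,0],0]
    - [[0,0,0],0]
    - [[0,0,0],0]
  fingers: -1

```text
time_s: 4.95
tcp_pos: [0.4558, 0.0643, 0.0239]
tcp_rot: [[0.001, 1.0, -0.004], [-0.0, -0.004, -1.0], [-1.0, 0.001, 0.0]]
force: [-0.9, -1.1, 6.3]
opening: 0.286
```

Emit:
step_arm:
  motion:
    - [[0,0,0.1],0]
    - [[0,0,0.3],0]
    - [[0,0,0.4],0]
    - [[0,0,0.4],0]
    - [[0,0,0.4],0]
    - [[0,0,0.4],0]
    - [[0,0,0.4],0]
    - [[0,0,0.4],0]
    - [[0,0,0.4],0]
    - [[0,0,0.4],0]

```text
time_s: 5.95
tcp_pos: [0.4549, -0.1161, 0.0239]
tcp_rot: [[0.001, 1.0, -0.005], [0.001, -0.005, -1.0], [-1.0, 0.001, -0.001]]
force: [1.0, 5.1, 7.1]
opening: 0.295
```

Emit:
step_arm:
  motion:
    - [[0,0,0.4],0]
    - [[0,0,0.4],0]
    - [[0,0,0.4],0]
    - [[0,0,0.4],0]
    - [[0,0,0.2],0]
    - [[0,0,0.1],0]
    - [[0,0,0],0]
    - [[0,0,0],0]

```text
time_s: 6.75
tcp_pos: [0.4546, -0.2114, 0.0238]
tcp_rot: [[0.001, 1.0, -0.005], [-0.002, -0.005, -1.0], [-1.0, 0.001, 0.002]]
force: [-1.3, -2.7, 5.3]
opening: 0.287
```

```bash
python3 - <<'E'
from h import *
s=st(); snap('side','s3.png'); snap('top','t4.png');crop('side0.png','x.png',0,0,1,1,1)
crop('side0.png','x.png',0,0,1,1,1); crop('s3.png','s3b.png',140,100,460,340,2.4);crop('t4.png','t4b.png',150,90,430,300,2.8)
E
```

```text
t 6.75 p [ 0.4546 -0.2114  0.0238] psi -0.004599792257279607 tilt [ 0.001  -0.0015 -1.    ] F [-1.3336 -2.7168  5.2535] T [-0.446   0.2631 -0.1163] op 0.287
```

View pics/s3b.png

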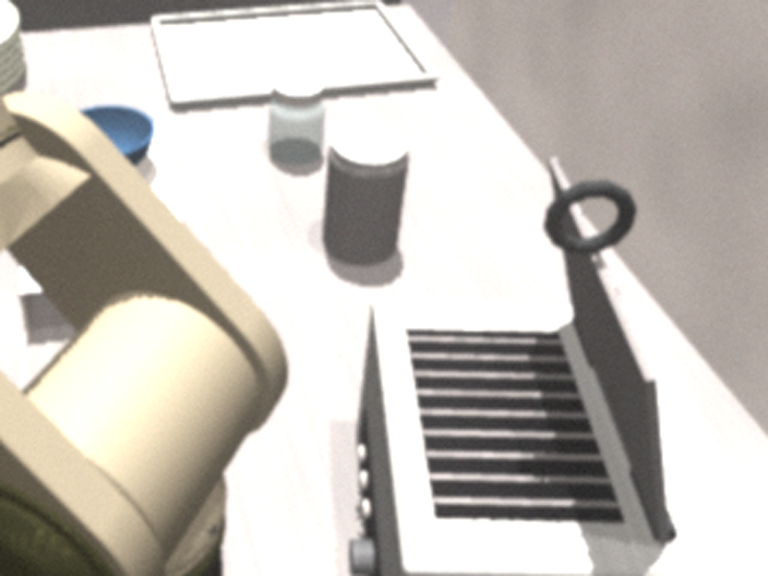

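View pics/t4b.png

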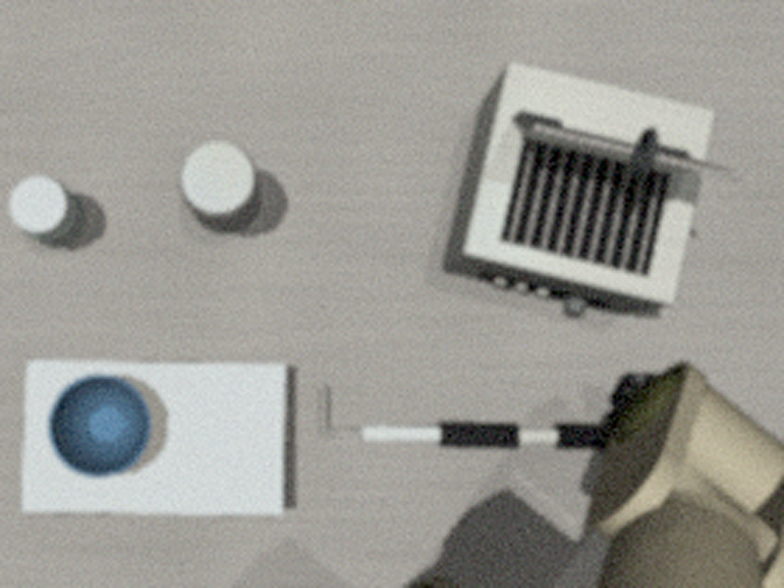

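The pole is fully out: the hook is at (267,237) in the top frame, clear of the riser's end at about 254. The middle grip is at (321,245).

Emit:
step_arm:
  motion:
    - [[0,0,0],0]
    - [[0,0,0],0]
    - [[0,0,0],0]
    - [[0,0,0],0]
    - [[0,0,0],0]
    - [[0,0,0],0]
    - [[0,0,0],0]
  fingers: 1

```text
time_s: 7.55
tcp_pos: [0.4542, -0.2106, 0.0233]
tcp_rot: [[-0.0, 1.0, -0.005], [0.0, -0.005, -1.0], [-1.0, -0.0, -0.0]]
force: [-0.2, -0.9, -0.4]
opening: 1.0
```

Emit:
step_arm:
  motion:
    - [[-0.2,0,0],0]
    - [[-0.4,0,0],0]
    - [[-0.4,0,0],0]
    - [[-0.4,0,0],0]
    - [[-0.4,0,0],0]
    - [[-0.2,0,-0.2],0]
    - [[0,0,-0.5],0]
    - [[0,0,-0.5],0]
    - [[0,0,-0.5],0]
    - [[0,0,-0.2],0]

```text
time_s: 8.55
tcp_pos: [0.4542, -0.1134, 0.1233]
tcp_rot: [[-0.001, 1.0, -0.003], [0.001, -0.003, -1.0], [-1.0, -0.001, -0.001]]
force: [-0.4, -0.5, -0.0]
opening: 0.999
```

```bash
python3 - <<'E'
from h import *
print(atz('top',321.4,245,.026))
s=st(); snap('wrist','w2.png'); snap('top','t5.png')
E
```

```text
[ 0.4562 -0.0739  0.026 ]
t 8.55 p [ 0.4542 -0.1134  0.1233] psi -0.0027577546639561174 tilt [-0.0006  0.0006 -1.    ] F [-0.3761 -0.5347 -0.0459] T [-0.0226  0.0031 -0.0324] op 0.999
```

View pics/w2.png

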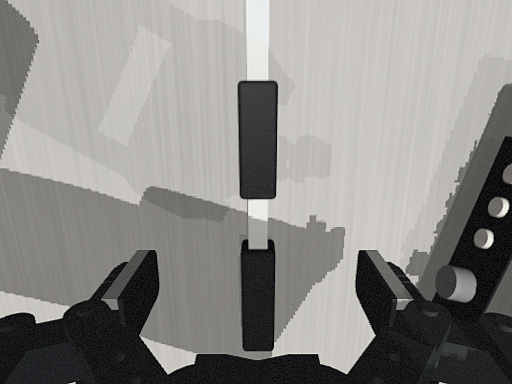

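```bash
python3 - <<'E'
from h import *
s=read_state()
for p in [(258,82),(257.5,197),(258,241),(258,350),(239,140),(276.5,140)]: print(watz(*p,.026,s))
E
```

```text
[ 0.4559 -0.0369  0.026 ]
[ 0.4554 -0.1128  0.026 ]
[ 0.4557 -0.1462  0.026 ]
[ 0.4555 -0.2425  0.026 ]
[ 0.4433 -0.0732  0.026 ]
[ 0.4681 -0.0733  0.026 ]
```

Emit:
step_arm:
  motion:
    - [[0,0.02,-0.4],0]
    - [[0.3,0,-0.39],0]
    - [[0.4,0,0],0]
    - [[0.4,0,0],0]
    - [[0.4,0,0],0]
    - [[0.4,0,0],0]
    - [[0.12,0,0],0]
    - [[0,0,0],0]
    - [[0,0,0],0]

```text
time_s: 9.55
tcp_pos: [0.4563, -0.0767, 0.023]
tcp_rot: [[0.001, 1.0, -0.005], [-0.0, -0.005, -1.0], [-1.0, 0.001, 0.0]]
force: [-0.2, 0.5, -0.6]
opening: 0.997
```

Emit:
step_arm:
  motion:
    - [[0,0,0],0]
    - [[0,0,0],0]
    - [[0,0,0],0]
    - [[0,0,0],0]
    - [[0,0,0],0]
    - [[0,0,0],0]
    - [[0,0,0],0]
    - [[0,0,0],0]
    - [[0,0,0],0]
    - [[0,0,0],0]
  fingers: -1

```text
time_s: 10.55
tcp_pos: [0.4561, -0.0762, 0.0227]
tcp_rot: [[0.001, 1.0, -0.004], [-0.0, -0.004, -1.0], [-1.0, 0.001, 0.0]]
force: [-0.8, 0.6, 5.1]
opening: 0.287
```

Emit:
step_arm:
  motion:
    - [[-0.2,0,0],0]
    - [[-0.4,0,0],0]
    - [[-0.5,0,0],0]
    - [[-0.5,0,0],0]
    - [[-0.5,0,0],0]
    - [[-0.5,0,0],0]
    - [[-0.5,0,0],0]
    - [[-0.5,0,0],0]
    - [[-0.5,0,0],0]
    - [[-0.5,0,0],0]

```text
time_s: 11.55
tcp_pos: [0.4553, -0.0759, 0.2536]
tcp_rot: [[-0.0, 1.0, -0.004], [0.0, -0.004, -1.0], [-1.0, -0.0, -0.0]]
force: [0.3, -0.4, -2.5]
opening: 0.288
```

```bash
python3 - <<'E'
from h import *
s=st(); snap('side','s6.png');snap('top','t6.png');snap('wrist','w6.png'); delta([.456,-.074,.30])
E
```

```text
t 11.55 p [ 0.4553 -0.0759  0.2536] psi -0.004445401518991795 tilt [-0.0005  0.0002 -1.    ] F [ 0.3288 -0.3981 -2.4504] T [-0.0456  0.0107 -0.0136] op 0.288
t 11.7 p [ 0.4559 -0.0762  0.253 ] psi -0.004403013438577813 tilt [ 0.0018 -0.0008 -1.    ] F [ 0.2931  0.295  -2.9991] T [ 0.0036 -0.0163  0.0397] op 0.289
tool delta in units [-0.9401  0.0038 -0.0426]
```

View pics/s6.png

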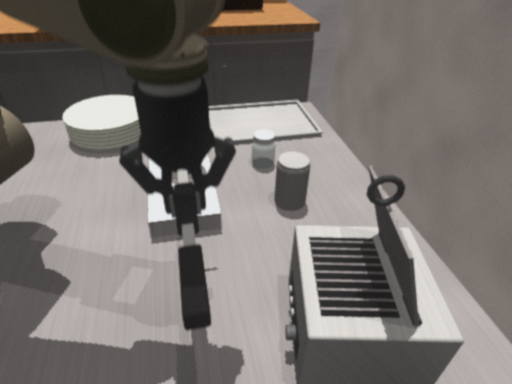

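View pics/t6.png

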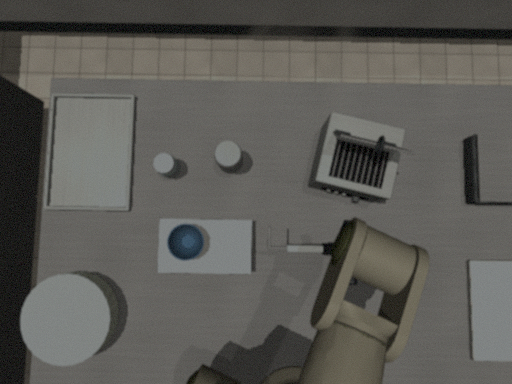

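View pics/w6.png

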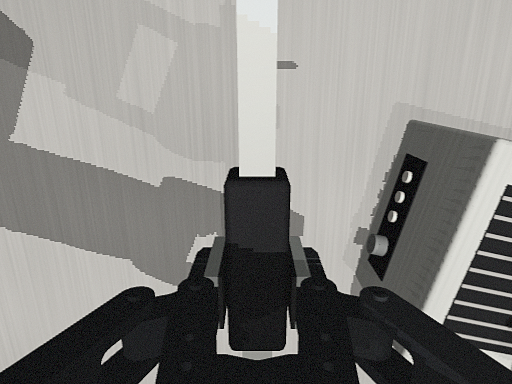

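```bash
cat > fit.py <<'E'
from h import *
from scipy.optimize import least_squares
def box(cx,cy,yaw):
    ux=np.array([np.cos(yaw),np.sin(yaw),0]);uy=np.array([-np.sin(yaw),np.cos(yaw),0]);return np.array([cx,cy,0]),ux,uy
def ring(p):
    cx,cy,yaw,d,q=p[:5]; c,ux,uy=box(cx,cy,yaw); return c+ux*(d-.152*np.cos(q))+np.array([0,0,.151+.152*np.sin(q)]),ux,uy
def corners(p):
    c,ux,uy=box(*p[:3]); return [c+a*.095*ux+b*.1*uy+[0,0,.147] for a,b in ((1,1),(1,-1),(-1,1),(-1,-1))]
topc=[(332.5,112.5),(405,129.2),(316.2,180.5),(390.8,198.8)]
sidec=[(365/2.8+280,217/2.8+150),(497/2.8+280,530/2.8+150),(45/2.8+280,212/2.8+150),(80/2.8+280,528/2.8+150)]
def run(rt,rs):
    def res(p):
        r=[]
        for k,P in enumerate(corners(p)):
            r+=list(proj('top',P)+p[5:7]-topc[k])+list(proj('side',P)+p[7:9]-sidec[k])
        R=ring(p)[0]; r+=list(2*(proj('top',R)+p[5:7]-rt))+list(2*(proj('side',R)+p[7:9]-rs))
        return np.r_[r,np.array(p[5:9])*.8]
    s=least_squares(res,[.694,-.155,-.223,.035,1.25,0,0,0,0]); return s.x,res(s.x)
E
python3 - <<'E'
from fit import *
p,r=run((381.2,142.5),(386.1,190.4)); print(p); print(r); print(ring(p)[0])
T=cv2.imread('pics/top0.png');S=cv2.imread('pics/side0.png')
out=[]
for n,I,off,(x0,y0,x1,y1) in (('top',T,p[5:7],(320,105,420,205)),('side',S,p[7:9],(280,150,450,350))):
    k=6 if n=='top' else 3.4
    J=cv2.resize(cv2.convertScaleAbs(I[y0:y1,x0:x1],alpha=1.5),None,fx=k,fy=k,interpolation=cv2.INTER_CUBIC)
    R,ux,uy=ring(p); q=p[4]; e=-ux*np.cos(q)+np.array([0,0,np.sin(q)])
    w=np.cross(uy,e)
    f=lambda P:tuple(int(a) for a in ((proj(n,P)+off-[x0,y0]+.5)*k))
    for rad in (.022,.0135):
        pts=[f(R+rad*(np.cos(t)*e+np.sin(t)*w)) for t in np.linspace(0,6.283,40)]
        cv2.polylines(J,[np.array(pts)],True,(0,0,255),1)
    H=R-.152*e
    fl=[f(H+a*e+b*uy) for a,b in ((0,.085),(.13,.085),(.13,-.085),(0,-.085))]
    cv2.polylines(J,[np.array(fl)],True,(0,255,0),1)
    cs=corners(p); cv2.polylines(J,[np.array([f(cs[i]) for i in (0,1,3,2)])],True,(255,0,0),1)
    cv2.imwrite('pics/ov_%s.png'%n,J)
E
```

```text
[ 0.6934 -0.1495 -0.2295  0.041   1.2612  2.3241 -1.0471  0.8089  3.549 ]
[-0.4303 -2.0037 -2.0242 -0.3727  1.7943 -0.5013  5.4747  1.1997 -0.7153
 -0.2252 -2.7953 -1.1018  0.7031  0.3539 -3.0708 -1.4626 -1.4196  1.5232
  0.949  -0.267   1.8593 -0.8376  0.6471  2.8392]
[ 0.6882 -0.1483  0.2958]
```

View pics/ov_top.png

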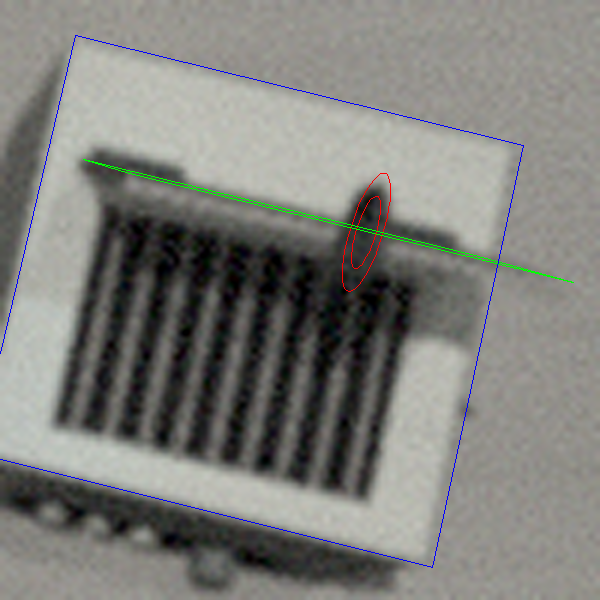

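View pics/ov_side.png

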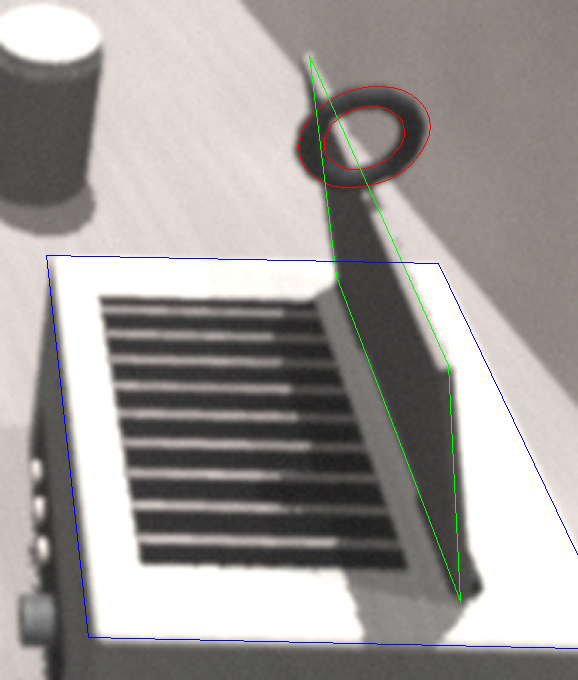

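```bash
python3 - <<'E'
from fit import *
s=read_state();R=s['tcp_rot'];py=-R[:,2];px=R[:,1]
b=s['tcp_pos']+.0097*R[:,0]+.1615*py
for p in (b,b+.0225*px,b+.045*px): print(p,wproj(p),proj('side',p),proj('top',p))
crop('w6.png','w6c.png',200,30,330,110,6)
crop('s6.png','s6c.png',130,150,260,330,3);crop('t6.png','t6c.png',240,200,360,280,6)
E
```

```text
[0.4566 0.0853 0.2432] [ 255.4221 -209.2604] [179.617  144.7789] [268.9225 248.1716]
[0.4791 0.0852 0.2432] [ 328.8779 -209.2856] [193.3423 143.5141] [269.0922 238.1929]
[0.5016 0.0851 0.2432] [ 402.3286 -209.3108] [206.8843 142.2661] [269.2611 228.2635]
```

View pics/w6c.png

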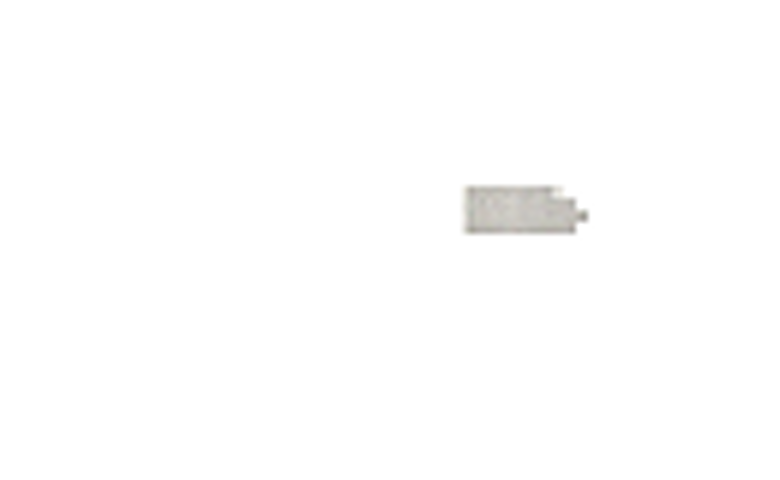

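View pics/t6c.png

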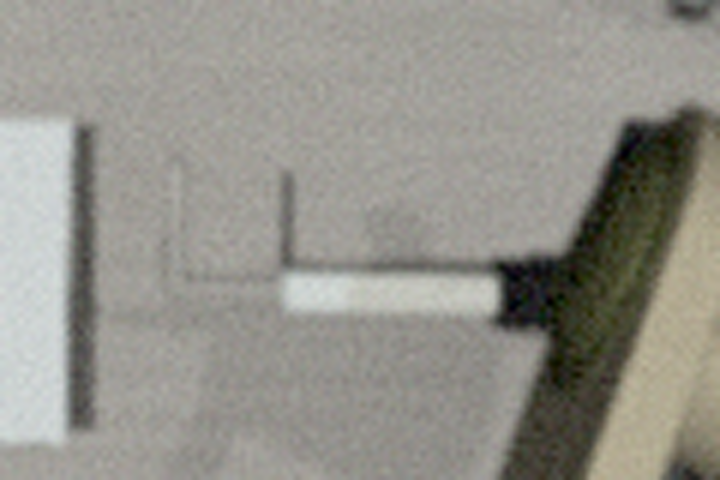

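```bash
cat >> h.py <<'E'
YAW=-.227
UX=np.array([np.cos(YAW),np.sin(YAW),0]);UY=np.array([-np.sin(YAW),np.cos(YAW),0]);PSI=-np.pi/2+YAW
def tcp_for_root(root): return np.asarray(root)-.1615*UX+np.array([0,0,.0097])
E
python3 - <<'E'
from h import *
C=np.array([.689,-.152,.296])
print(tcp_for_root(C+.065*UY)); delta(tcp_for_root(C+.065*UY),PSI)
E
```

```text
[ 0.5463 -0.0523  0.3057]
t 11.7 p [ 0.4559 -0.0762  0.253 ] psi -0.004403013438577813 tilt [ 0.0018 -0.0008 -1.    ] F [ 0.2931  0.295  -2.9991] T [ 0.0036 -0.0163  0.0397] op 0.289
tool delta in units [-1.0512  1.8075 -0.4841]
turn units 11.95595542237546
```

Emit:
step_arm:
  motion:
    - [[-0.3,0,-0.2],0.4]
    - [[-0.4,0,-0.3],0.8]
    - [[-0.35,0,-0.3],0.8]
    - [[0,0,-0.2],0.8]
    - [[0,0,0],0.8]
    - [[0,0,0],0.8]
    - [[0,0,0],0.8]
    - [[0,0,0],0.8]
    - [[0,0,0],0.8]
    - [[0,0,0],0.8]

```text
time_s: 12.7
tcp_pos: [0.462, -0.0268, 0.303]
tcp_rot: [[-0.003, 0.409, -0.913], [0.001, -0.913, -0.409], [-1.0, -0.002, 0.002]]
force: [-0.3, -0.4, -1.0]
opening: 0.29
```

Emit:
step_arm:
  motion:
    - [[0,0,0],0.8]
    - [[0,0,0],0.8]
    - [[0,0,0],0.8]
    - [[0,0,0],0.8]
    - [[0,0,0],0.6]
    - [[0,0,0],0.36]
    - [[0,0,0],0.2]
    - [[0,0,0],0]

```text
time_s: 13.5
tcp_pos: [0.4621, -0.0268, 0.3032]
tcp_rot: [[-0.003, -0.226, -0.974], [0.001, -0.974, 0.226], [-1.0, -0.0, 0.003]]
force: [0.1, -0.0, -1.8]
opening: 0.293
```

```bash
python3 - <<'E'
from h import *
C=np.array([.689,-.152,.296])
delta(tcp_for_root(C+.07*UY),PSI)
E
```

```text
t 13.5 p [ 0.4621 -0.0268  0.3032] psi -1.7987346103046185 tilt [-0.0028  0.0009 -1.    ] F [ 0.0514 -0.0333 -1.8327] T [0.0008 0.0111 0.0189] op 0.293
tool delta in units [-0.0543  0.0176 -1.7548]
turn units -0.006255223398145364
```

Emit:
step_arm:
  motion:
    - [[-0.05,0.02,-0.2],0]
    - [[0,0,-0.35],0]
    - [[0,0,-0.35],0]
    - [[0,0,-0.35],0]
    - [[0,0,-0.3],0]
    - [[0,0,-0.2],0]
    - [[0,0,0],0]
    - [[0,0,0],0]

```text
time_s: 14.3
tcp_pos: [0.5472, -0.0475, 0.3064]
tcp_rot: [[-0.002, -0.225, -0.974], [0.001, -0.974, 0.225], [-1.0, -0.0, 0.002]]
force: [-0.7, 0.3, -2.5]
opening: 0.29
```

```bash
python3 - <<'E'
from h import *
C=np.array([.689,-.152,.296])
s=st();snap('side','s7.png');snap('top','t7.png');snap('wrist','w7.png')
R=s['tcp_rot'];py=-R[:,2];px=R[:,1]
b=s['tcp_pos']+.0097*R[:,0]+.1615*py
for p in (b,b+.045*px,C): print(p,wproj(p),proj('side',p),proj('top',p))
crop('s7.png','s7c.png',300,130,460,280,5);crop('t7.png','t7c.png',310,90,430,190,6)
E
```

```text
t 14.3 p [ 0.5472 -0.0475  0.3064] psi -1.7979363843553393 tilt [-0.0017  0.0005 -1.    ] F [-0.6552  0.3155 -2.507 ] T [-0.0119  0.0276 -0.0076] op 0.29
[ 0.7045 -0.0839  0.2964] [ 256.6654 -204.2174] [372.6449 156.0976] [348.7071 136.457 ]
[ 0.6944 -0.1277  0.2964] [ 401.9095 -204.3578] [382.0186 175.7761] [368.8132 141.3341]
[ 0.689 -0.152  0.296] [ 481.533  -204.3816] [388.0131 188.383 ] [379.9087 143.9712]
```

View pics/s7c.png

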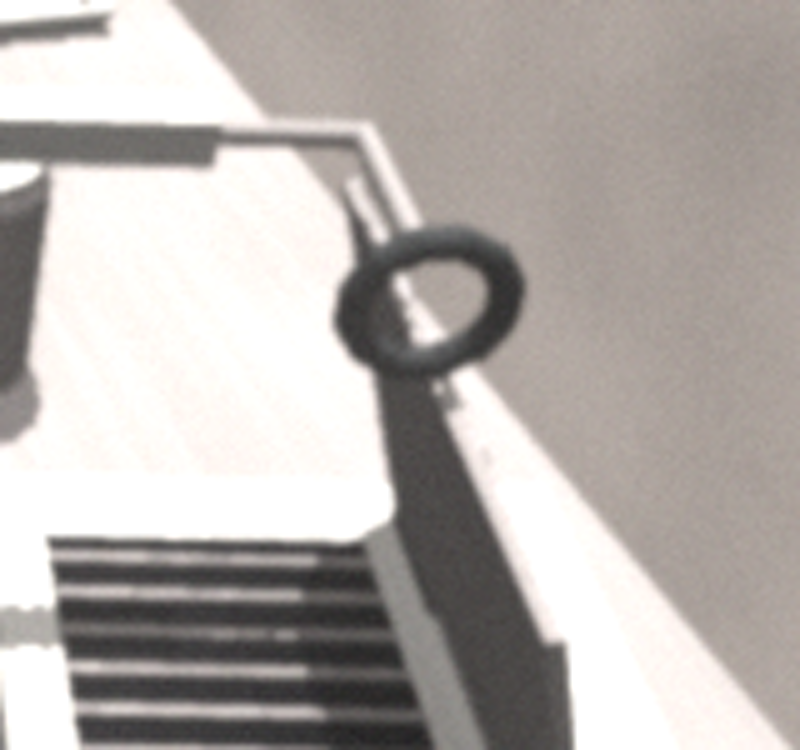

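View pics/t7c.png

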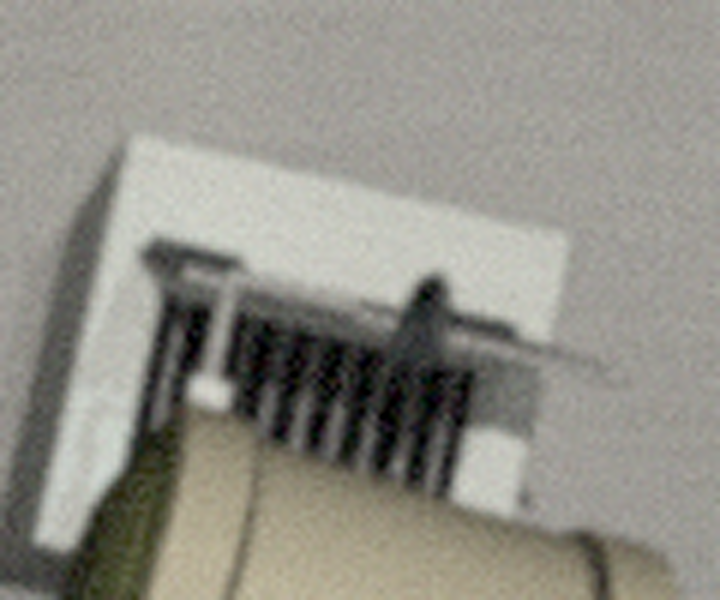

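View pics/w7.png

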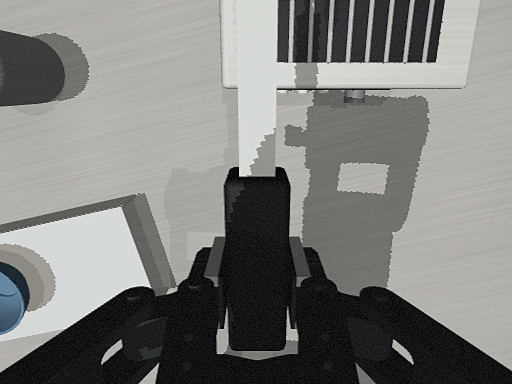

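```bash
python3 - <<'E'
from h import *
r=tri(('top',380.1,144.0),('side',385.6,189.3)); print(r,proj('top',r),proj('side',r))
c=np.array([.689,-.152,.296])
for d in np.eye(3)*.005: print(proj('side',c+d)-proj('side',c),proj('top',c+d)-proj('top',c))
im=cv2.imread('pics/t7.png')[105:165,355:410]; cv2.imwrite('pics/t7d.png',cv2.resize(cv2.convertScaleAbs(im,alpha=1.8),None,fx=10,fy=10,interpolation=cv2.INTER_CUBIC))
E
```

```text
[ 0.6878 -0.152   0.2951] [379.782  144.6018] [386.8993 189.1268]
[ 3.8858 -0.4976] [-0.0359 -2.2481]
[-2.1497 -2.526 ] [-2.2896 -0.0374]
[ 1.0692 -3.4378] [ 0.7925 -0.5244]
```

View pics/t7d.png

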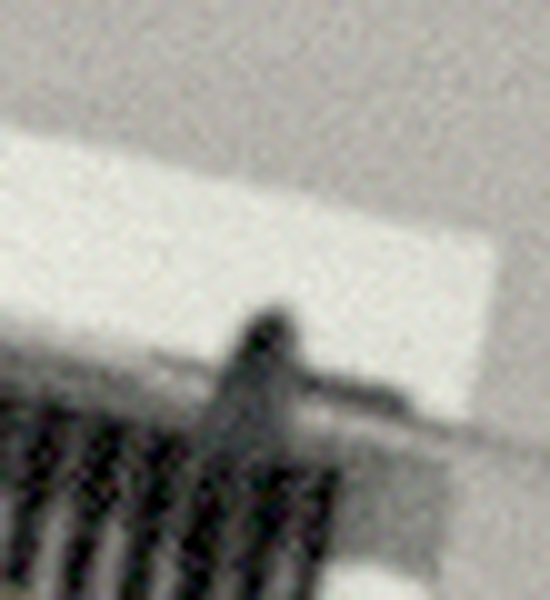

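Emit:
step_arm:
  motion:
    - [[0.02,0,0.04],0]
    - [[0,0.15,0],0]
    - [[0,0.2,0],0]
    - [[0,0.2,0],0]
    - [[0,0.2,0],0]
    - [[0,0.15,0],0]
    - [[0,0.05,0],0]
    - [[0,0,0],0]

```text
time_s: 15.25
tcp_pos: [0.5349, -0.0938, 0.3063]
tcp_rot: [[-0.0, -0.226, -0.974], [0.0, -0.974, 0.226], [-1.0, -0.0, 0.0]]
force: [0.6, -0.9, -2.3]
opening: 0.291
```

```bash
python3 - <<'E'
from h import *
s=st();snap('side','s8.png');snap('top','t8.png')
R=s['tcp_rot'];py=-R[:,2];px=R[:,1]
b=s['tcp_pos']+.0097*R[:,0]+.1615*py
for p in (b,b+.045*px): print(p,proj('side',p),proj('top',p))
crop('s8.png','s8c.png',330,150,420,240,7);crop('t8.png','t8c.png',330,100,410,170,8)
E
```

```text
t 15.25 p [ 0.5349 -0.0938  0.3063] psi -1.7990931321197985 tilt [-0.0001  0.0001 -1.    ] F [ 0.6271 -0.9253 -2.2849] T [ 0.0173 -0.0046 -0.0126] op 0.291
[ 0.6922 -0.1304  0.2965] [381.4855 177.1325] [370.0705 142.3252]
[ 0.682  -0.1742  0.2965] [392.5101 200.5931] [390.2336 147.2405]
```

View pics/s8c.png

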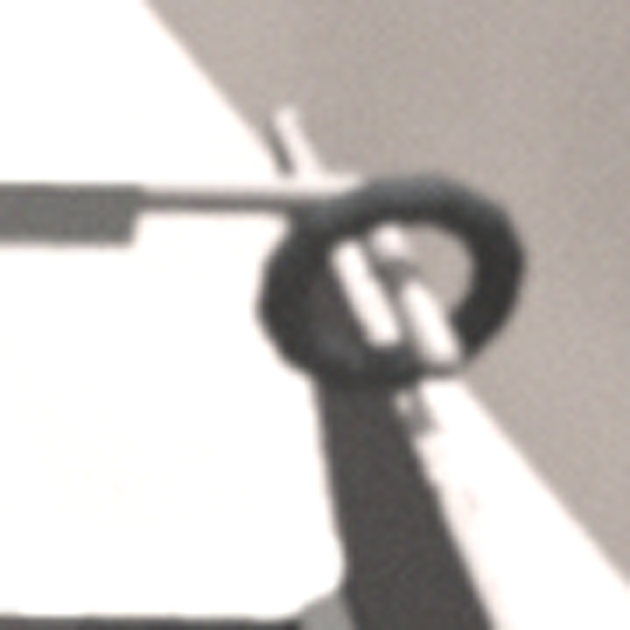

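View pics/t8c.png

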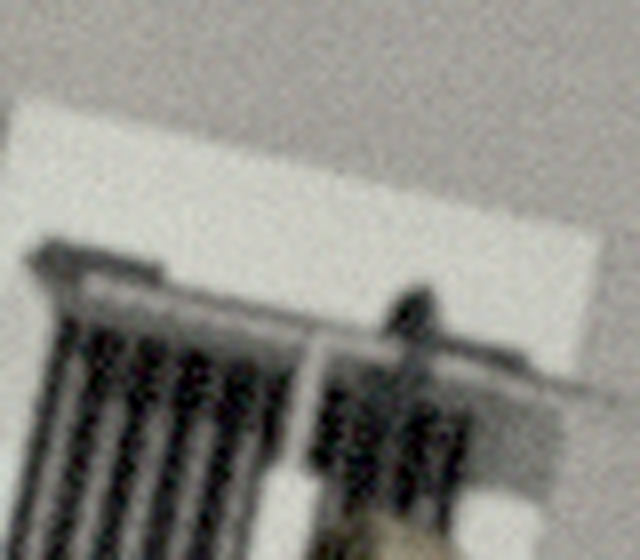

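```bash
python3 - <<'E'
from h import *
ph=np.linspace(1.29,-.07,31)
X=-.152*np.cos(ph);Z=.151+.152*np.sin(ph)
for i in range(30): print(i,round(ph[i+1],3),'tx %.2f tz %.2f'%(-(Z[i+1]-Z[i])/.05,-(X[i+1]-X[i])/.05), 'cum',np.round([-(Z[i+1]-Z[0])/.05,-(X[i+1]-X[0])/.05],2))
E
```

```text
0 1.245 tx 0.04 tz 0.13 cum [0.04 0.13]
1 1.199 tx 0.05 tz 0.13 cum [0.09 0.26]
2 1.154 tx 0.05 tz 0.13 cum [0.14 0.39]
3 1.109 tx 0.06 tz 0.12 cum [0.2  0.51]
4 1.063 tx 0.06 tz 0.12 cum [0.26 0.63]
5 1.018 tx 0.07 tz 0.12 cum [0.33 0.75]
6 0.973 tx 0.07 tz 0.12 cum [0.41 0.87]
7 0.927 tx 0.08 tz 0.11 cum [0.49 0.98]
8 0.882 tx 0.09 tz 0.11 cum [0.57 1.09]
9 0.837 tx 0.09 tz 0.10 cum [0.66 1.19]
10 0.791 tx 0.09 tz 0.10 cum [0.76 1.29]
11 0.746 tx 0.10 tz 0.10 cum [0.86 1.39]
12 0.701 tx 0.10 tz 0.09 cum [0.96 1.48]
13 0.655 tx 0.11 tz 0.09 cum [1.07 1.57]
14 0.61 tx 0.11 tz 0.08 cum [1.18 1.65]
15 0.565 tx 0.11 tz 0.08 cum [1.29 1.73]
16 0.519 tx 0.12 tz 0.07 cum [1.41 1.8 ]
17 0.474 tx 0.12 tz 0.07 cum [1.53 1.86]
18 0.429 tx 0.12 tz 0.06 cum [1.66 1.92]
19 0.383 tx 0.13 tz 0.05 cum [1.78 1.98]
20 0.338 tx 0.13 tz 0.05 cum [1.91 2.03]
21 0.293 tx 0.13 tz 0.04 cum [2.04 2.07]
22 0.247 tx 0.13 tz 0.04 cum [2.18 2.11]
23 0.202 tx 0.13 tz 0.03 cum [2.31 2.14]
24 0.157 tx 0.14 tz 0.02 cum [2.45 2.16]
25 0.111 tx 0.14 tz 0.02 cum [2.58 2.18]
26 0.066 tx 0.14 tz 0.01 cum [2.72 2.19]
27 0.021 tx 0.14 tz 0.01 cum [2.86 2.2 ]
28 -0.025 tx 0.14 tz -0.00 cum [3.  2.2]
29 -0.07 tx 0.14 tz -0.01 cum [3.13 2.19]
```

Emit:
step_arm:
  motion:
    - [[0.04,0,0.13],0]
    - [[0.05,0,0.13],0]
    - [[0.05,0,0.13],0]
    - [[0.06,0,0.12],0]
    - [[0.06,0,0.12],0]
    - [[0.07,0,0.12],0]
    - [[0.08,0,0.12],0]
    - [[0.08,0,0.11],0]
    - [[0.08,0,0.11],0]
    - [[0.09,0,0.1],0]

```text
time_s: 16.35
tcp_pos: [0.4765, -0.08, 0.2731]
tcp_rot: [[0.0, -0.226, -0.974], [-0.0, -0.974, 0.226], [-1.0, 0.0, -0.0]]
force: [1.5, 0.2, -2.2]
opening: 0.291
```

```bash
python3 - <<'E'
from h import *
s=st();snap('side','s9.png')
R=s['tcp_rot'];py=-R[:,2];px=R[:,1]
b=s['tcp_pos']+.0097*R[:,0]+.1615*py
for p in (b,b+.045*px): print(p,(proj('side',p)-[300,150])*5)
crop('s9.png','s9c.png',300,150,440,280,5)
E
```

```text
t 16.35 p [ 0.4765 -0.08    0.2731] psi -1.7985537974563897 tilt [ 0.0002 -0.0001 -1.    ] F [ 1.5485  0.1984 -2.1763] T [-0.0903 -0.2365  0.0679] op 0.291
[ 0.6339 -0.1164  0.2634] [140.5204 236.0443]
[ 0.6237 -0.1603  0.2634] [170.2448 356.1827]
```

View pics/s9c.png

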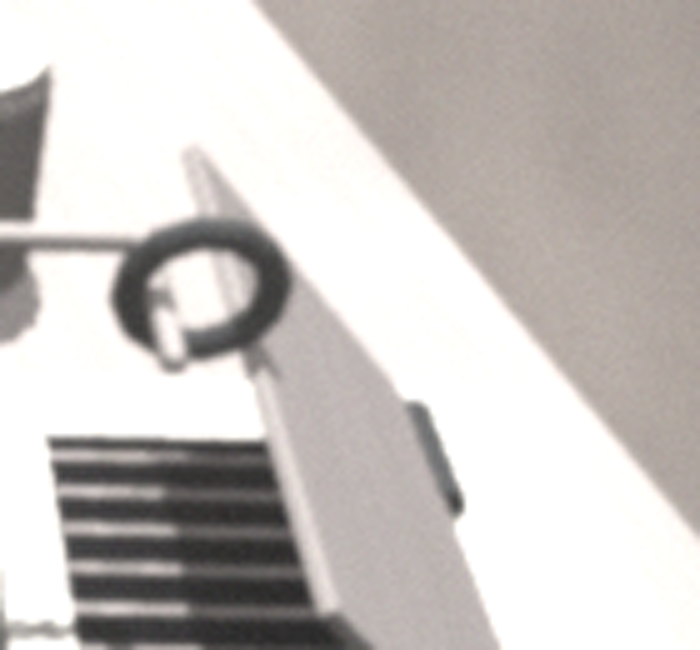

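Emit:
step_arm:
  motion:
    - [[0.11,0,0.09],0]
    - [[0.11,0,0.09],0]
    - [[0.12,0,0.08],0]
    - [[0.12,0,0.08],0]
    - [[0.12,0,0.08],0]
    - [[0.12,0,0.07],0]
    - [[0.13,0,0.07],0]
    - [[0.13,0,0.06],0]
    - [[0.13,0,0.06],0]
    - [[0.13,0,0.05],0]

```text
time_s: 17.4
tcp_pos: [0.4412, -0.0717, 0.2117]
tcp_rot: [[0.0, -0.226, -0.974], [-0.0, -0.974, 0.226], [-1.0, 0.0, -0.0]]
force: [1.6, 0.6, -1.5]
opening: 0.288
```

```bash
python3 - <<'E'
from h import *
s=st();snap('side','s10.png')
R=s['tcp_rot'];py=-R[:,2];px=R[:,1]
b=s['tcp_pos']+.0097*R[:,0]+.1615*py
for p in (b,b+.0225*px,b+.045*px): print(p,(proj('side',p)-[270,170])*5)
crop('s10.png','s10c.png',270,170,410,300,5)
E
```

```text
t 17.4 p [ 0.4412 -0.0717  0.2117] psi -1.7984790052402895 tilt [ 0. -0. -1.] F [ 1.5711  0.6388 -1.4711] T [-0.109  -0.25    0.0419] op 0.288
[ 0.5985 -0.1082  0.202 ] [126.2    307.3346]
[ 0.5934 -0.1301  0.202 ] [133.1287 366.8633]
[ 0.5884 -0.152   0.202 ] [140.6011 431.0636]
```

View pics/s10c.png

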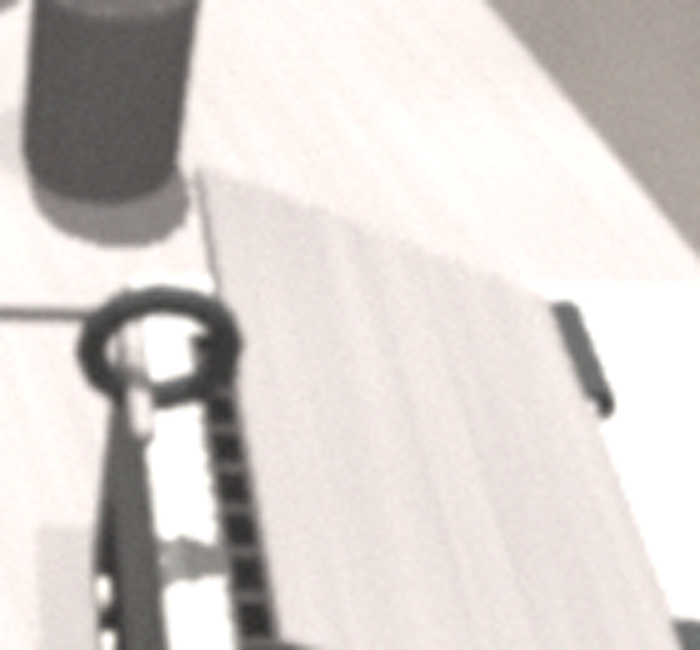

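Emit:
step_arm:
  motion:
    - [[0.12,0,0.04],0]
    - [[0.12,0,0.03],0]
    - [[0.12,0,0.02],0]
    - [[0.12,0,0.02],0]
    - [[0.12,0,0.01],0]
    - [[0.12,0,0.01],0]
    - [[0.12,0,0],0]
    - [[0.12,0,0],0]
    - [[0.12,0,0],0]
    - [[0.1,0,0],0]

```text
time_s: 18.45
tcp_pos: [0.4351, -0.0704, 0.1528]
tcp_rot: [[0.0, -0.226, -0.974], [0.0, -0.974, 0.226], [-1.0, -0.0, -0.0]]
force: [-0.4, 0.5, -2.2]
opening: 0.292
```

```bash
python3 - <<'E'
from h import *
s=st();snap('side','s11.png')
R=s['tcp_rot'];py=-R[:,2];px=R[:,1]
b=s['tcp_pos']+.0097*R[:,0]+.1615*py
for p in (b,b+.0225*px,b+.045*px): print(p,(proj('side',p)-[270,190])*5)
crop('s11.png','s11c.png',270,190,430,310,5)
E
```

```text
t 18.45 p [ 0.4351 -0.0704  0.1528] psi -1.7985278574656307 tilt [ 0.  0. -1.] F [-0.4186  0.487  -2.1742] T [-0.034  -0.1215  0.0038] op 0.292
[ 0.5925 -0.1068  0.1431] [ 87.3469 351.2778]
[ 0.5874 -0.1287  0.1431] [ 92.4194 411.66  ]
[ 0.5823 -0.1507  0.1431] [ 97.8608 476.4343]
```

View pics/s11c.png

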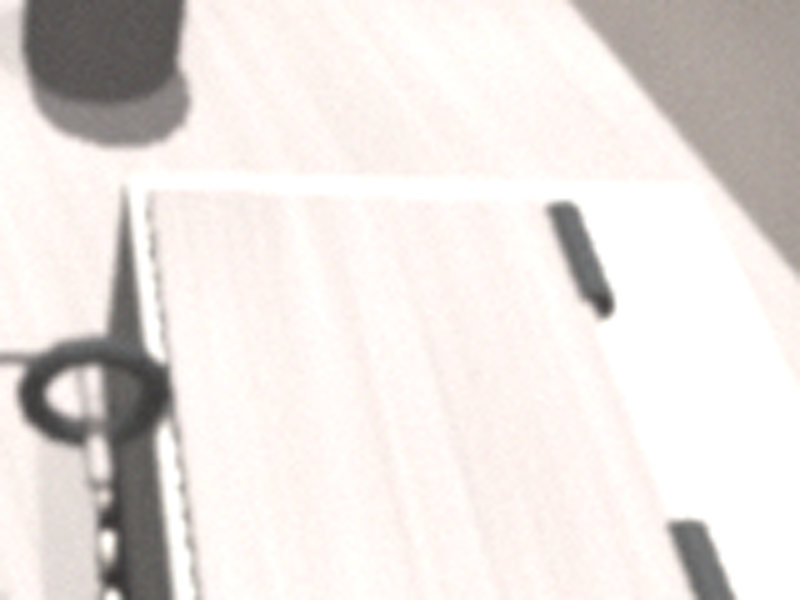

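Emit:
step_arm:
  motion:
    - [[0.04,0,0],0]
    - [[0.04,0,0],0]
    - [[0,0,0],0]
    - [[0,0,0],0]

```text
time_s: 18.9
tcp_pos: [0.4352, -0.0704, 0.1495]
tcp_rot: [[0.0, -0.226, -0.974], [-0.0, -0.974, 0.226], [-1.0, 0.0, -0.0]]
force: [-1.7, 0.5, -0.8]
opening: 0.295
```

Emit:
step_arm:
  motion:
    - [[0.04,0,0],0]
    - [[0.02,0,0],0]
    - [[0,0,0],0]
    - [[0,0,0],0]

```text
time_s: 19.3
tcp_pos: [0.4353, -0.0705, 0.1464]
tcp_rot: [[0.001, -0.226, -0.974], [-0.0, -0.974, 0.226], [-1.0, 0.0, -0.001]]
force: [0.8, 0.3, 0.3]
opening: 0.294
```

```bash
python3 - <<'E'
from h import *
s=st();snap('side','s12.png')
R=s['tcp_rot'];py=-R[:,2];px=R[:,1]
b=s['tcp_pos']+.0097*R[:,0]+.1615*py
for p in (b,b+.0225*px,b+.045*px): print(p,(proj('side',p)-[270,190])*5)
crop('s12.png','s12c.png',270,190,430,310,5)
E
```

```text
t 19.3 p [ 0.4353 -0.0705  0.1464] psi -1.7985407794366568 tilt [ 0.0007 -0.0003 -1.    ] F [0.7619 0.3212 0.3137] T [-0.254  -0.4079 -0.004 ] op 0.294
[ 0.5927 -0.1069  0.1369] [ 86.5488 365.4574]
[ 0.5876 -0.1288  0.1369] [ 91.5564 425.8845]
[ 0.5825 -0.1508  0.1369] [ 96.9256 490.6743]
```

View pics/s12c.png

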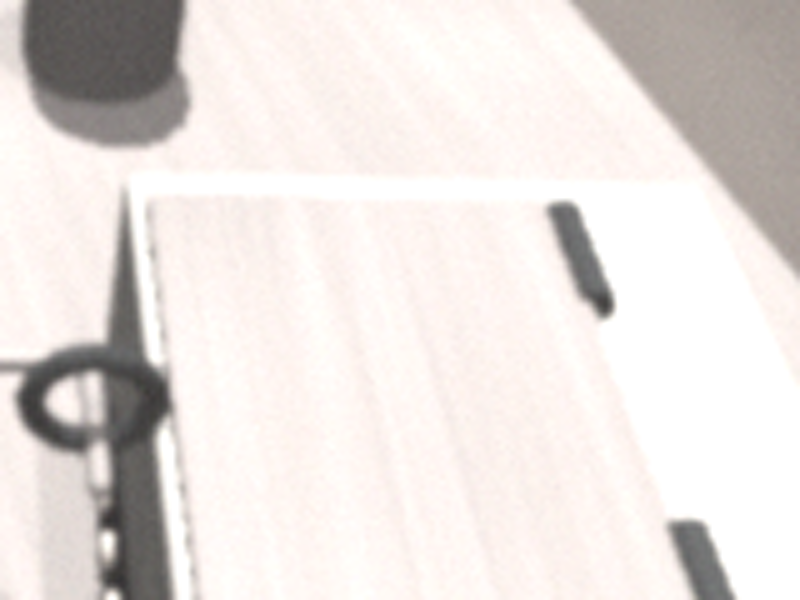

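Emit:
step_arm:
  motion:
    - [[0.04,0,0],0]
    - [[0.02,0,0],0]
    - [[0,0,0],0]
    - [[0,0,0],0]

```text
time_s: 19.75
tcp_pos: [0.4351, -0.0703, 0.1433]
tcp_rot: [[0.0, -0.226, -0.974], [0.0, -0.974, 0.226], [-1.0, -0.0, -0.0]]
force: [0.1, 0.7, 0.8]
opening: 0.293
```

```bash
python3 - <<'E'
from h import *
s=st();snap('side','s13.png')
R=s['tcp_rot'];py=-R[:,2];px=R[:,1]
b=s['tcp_pos']+.0097*R[:,0]+.1615*py
for p in (b,b+.0225*px,b+.045*px): print(p,(proj('side',p)-[270,190])*5)
crop('s13.png','s13c.png',270,190,430,310,5)
ims=[cv2.imread('pics/'+f)[250:300,268:318] for f in('s11.png','s12.png','s13.png')]
cv2.imwrite('pics/cmp.png',cv2.resize(cv2.convertScaleAbs(np.hstack(ims),alpha=1.3),None,fx=5,fy=5,interpolation=cv2.INTER_CUBIC))
for f in('s11.png','s12.png','s13.png'):
    g=cv2.cvtColor(cv2.imread('pics/'+f),cv2.COLOR_BGR2GRAY).astype(float)
    # flap-edge region shift relative s12
    a=cv2.cvtColor(cv2.imread('pics/s12.png'),cv2.COLOR_BGR2GRAY).astype(float)
    sl=(slice(255,282),slice(270,306)); print(f,cv2.phaseCorrelate(a[sl],g[sl]))
E
```

```text
t 19.75 p [ 0.4351 -0.0703  0.1433] psi -1.7984031572989447 tilt [ 0.0001  0.     -1.    ] F [0.0513 0.7328 0.7748] T [-0.1567 -0.5083  0.0205] op 0.293
[ 0.5924 -0.1067  0.1336] [ 84.8598 372.468 ]
[ 0.5874 -0.1287  0.1336] [ 89.7979 432.9035]
[ 0.5823 -0.1506  0.1336] [ 95.0909 497.6831]
s11.png ((-0.0008351515062194892, -0.6719799191698854), 0.9833080924745375)
s12.png ((0.0, 0.5), 1.0)
s13.png ((-0.03786085121480198, 0.6294126296066977), 1.0425479808029285)
```

View pics/cmp.png

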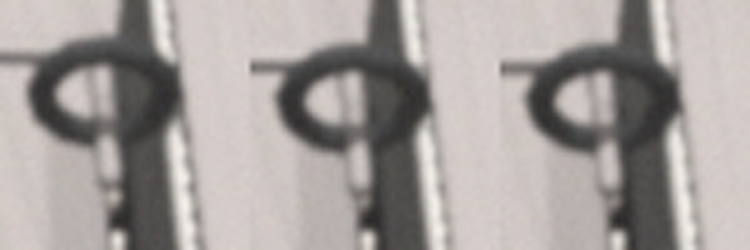

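Emit:
step_arm:
  motion:
    - [[0.04,0,0],0]
    - [[0.04,0,0],0]
    - [[0,0,0],0]
    - [[0,0,0],0]

```text
time_s: 20.2
tcp_pos: [0.4349, -0.0703, 0.1392]
tcp_rot: [[-0.001, -0.226, -0.974], [0.0, -0.974, 0.226], [-1.0, -0.0, 0.001]]
force: [-0.7, -0.2, 0.6]
opening: 0.29
```

```bash
python3 - <<'E'
from h import *
s=st();snap('side','s14.png')
g=lambda f:cv2.cvtColor(cv2.imread('pics/'+f),cv2.COLOR_BGR2GRAY).astype(float)
a=g('s12.png')
sl=(slice(255,282),slice(270,306))
for f in('s11.png','s12.png','s13.png','s14.png'): print(f,cv2.phaseCorrelate(a[sl],g(f)[sl]))
for d in (.030,.033,.036):
  c=np.array([.694,-.155,.151])+UX*(d-.152); print(d,c,(proj('side',c)-[270,190])*5, (proj('side',c+[0,0,.005])-[270,190])*5)
ims=[cv2.imread('pics/'+f)[225:300,268:318] for f in('s12.png','s13.png','s14.png')]
cv2.imwrite('pics/cmp2.png',cv2.resize(cv2.convertScaleAbs(np.hstack(ims),alpha=1.3),None,fx=5,fy=5,interpolation=cv2.INTER_CUBIC))
E
```

```text
t 20.2 p [ 0.4349 -0.0703  0.1392] psi -1.7985328158976384 tilt [-0.0005  0.0002 -1.    ] F [-0.7194 -0.2321  0.6363] T [-0.2227 -0.2545 -0.0814] op 0.29
s11.png ((-0.0008351515062194892, -0.6719799191698854), 0.9833080924745375)
s12.png ((0.0, 0.5), 1.0)
s13.png ((-0.03786085121480198, 0.6294126296066977), 1.0425479808029285)
s14.png ((-0.03415448731551152, 0.7448209607431124), 1.0219812509254718)
0.03 [ 0.5751 -0.1275  0.151 ] [ 51.6945 396.9092] [ 52.8297 385.1694]
0.033 [ 0.5781 -0.1282  0.151 ] [ 62.3397 397.1195] [ 63.5399 385.3812]
0.036 [ 0.581  -0.1289  0.151 ] [ 72.9846 397.3297] [ 74.2497 385.593 ]
```

View pics/cmp2.png

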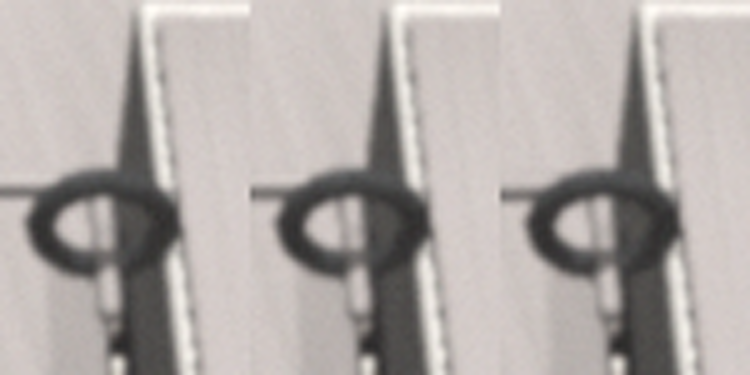

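Emit:
step_arm:
  motion:
    - [[-0.08,0,0],0]
    - [[-0.1,0,0],0]
    - [[0,0,0],0]
    - [[0,0,0],0]

```text
time_s: 20.65
tcp_pos: [0.435, -0.0702, 0.1483]
tcp_rot: [[-0.0, -0.226, -0.974], [0.0, -0.974, 0.226], [-1.0, -0.0, 0.0]]
force: [-0.3, -0.6, -1.5]
opening: 0.286
```

```bash
python3 - <<'E'
from h import *
s=st();snap('side','s15.png')
g=lambda f:cv2.cvtColor(cv2.imread('pics/'+f),cv2.COLOR_BGR2GRAY).astype(float)
crop('s15.png','s15c.png',260,220,330,310,7)
E
```

```text
t 20.65 p [ 0.435  -0.0702  0.1483] psi -1.7984252124351676 tilt [-0.0002  0.0001 -1.    ] F [-0.3322 -0.6009 -1.4804] T [-0.0065  0.0231  0.0121] op 0.286
```

View pics/s15c.png

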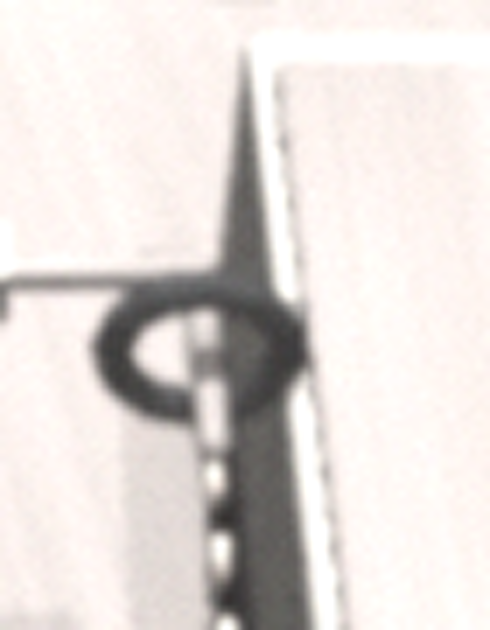

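Emit:
step_arm:
  motion:
    - [[0,-0.1,0],0]
    - [[0,-0.2,0],0]
    - [[0,-0.2,0],0]
    - [[0,-0.2,0],0]
    - [[0,-0.2,0],0]
    - [[0,-0.2,0],0]
    - [[0,-0.1,0],0]
    - [[0,0,0],0]

```text
time_s: 21.5
tcp_pos: [0.4487, -0.0112, 0.1483]
tcp_rot: [[-0.0, -0.225, -0.974], [0.0, -0.974, 0.225], [-1.0, 0.0, 0.0]]
force: [0.6, 0.0, -2.8]
opening: 0.291
```

```bash
python3 - <<'E'
from h import *
s=st();snap('side','s16.png')
crop('s16.png','s16c.png',200,200,430,340,3.4)
g=lambda f:cv2.cvtColor(cv2.imread('pics/'+f),cv2.COLOR_BGR2GRAY).astype(float)
a=g('s14.png')
sl=(slice(255,282),slice(270,306))
for f in ('s15.png','s16.png'): print(cv2.phaseCorrelate(a[sl],g(f)[sl]))
E
```

```text
t 21.5 p [ 0.4487 -0.0112  0.1483] psi -1.7974737263264646 tilt [-0.  0. -1.] F [ 0.5824  0.0007 -2.8108] T [ 0.0698 -0.0571 -0.024 ] op 0.291
((0.31053061423953565, 0.5726551372207052), 0.8346235113444722)
((-0.24790449342191678, 0.34320472287435244), 0.7859056967340935)
```

View pics/s16c.png

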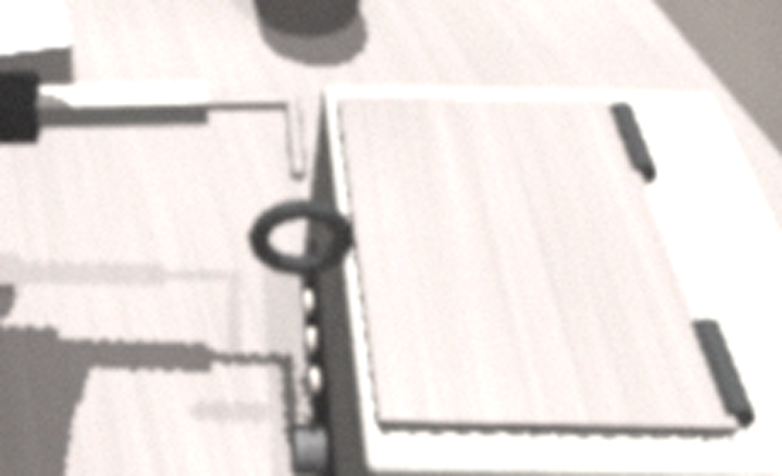

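```bash
python3 - <<'E'
from h import *
im=cv2.imread('pics/s16.png')[290:350,295:425]; cv2.imwrite('pics/z.png',cv2.resize(im,None,fx=6,fy=6,interpolation=cv2.INTER_CUBIC))
c=np.array([.694,-.155,0])
for d in (.033,):
  for q in (0,.03,.06):
    e=-UX*np.cos(q)+np.array([0,0,np.sin(q)]); H=c+UX*d+[0,0,.151]; w=np.cross(UY,e)
    for a in (.02,.07,.13):
      P=H+a*e-.085*UY; base=P.copy();base[2]=.147
      print(q,a,(proj('side',P+[0,0,.0025])-[295,290])*6,(proj('side',P-[0,0,.0025])-[295,290])*6,(proj('side',base)-[295,290])*6)
E
```

```text
0 0.02 [599.0352 210.6601] [592.6889 224.4289] [590.8022 228.5221]
0 0.07 [352.6791 205.914 ] [348.0485 219.721 ] [346.6719 223.8256]
0 0.13 [ 56.8072 200.2139] [ 54.2389 214.0669] [ 53.4754 218.1852]
0.03 0.02 [599.847  208.9959] [593.4897 222.7878] [590.8461 228.523 ]
0.03 0.07 [354.7988 200.0609] [350.1398 213.9494] [346.8258 223.8286]
0.03 0.13 [ 59.1256 189.28  ] [ 56.5269 203.2854] [ 53.7614 218.1907]
0.06 0.02 [600.7482 207.3322] [594.3793 221.1473] [590.9778 228.5255]
0.06 0.07 [357.2415 194.1844] [352.5517 208.155 ] [347.2872 223.8375]
0.06 0.13 [ 62.051  178.2461] [ 59.4175 192.4064] [ 54.619  218.2072]
```

View pics/z.png

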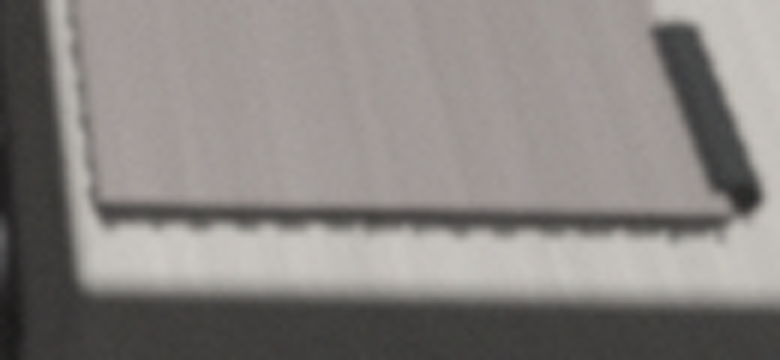

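Emit:
step_arm:
  motion:
    - [[0,0,0.2],0]
    - [[0,0,0.4],0]
    - [[0,0,0.4],0]
    - [[0,0,0.2],0]
    - [[0.2,0,0],0]
    - [[0.4,0,0],0]
    - [[0.5,0,0],0]
    - [[0.4,0,0],0]
    - [[0.3,0,0],0]
    - [[0.2,0,0],0]

```text
time_s: 22.55
tcp_pos: [0.3902, 0.0015, 0.0468]
tcp_rot: [[-0.001, -0.226, -0.974], [0.0, -0.974, 0.226], [-1.0, -0.0, 0.001]]
force: [0.1, 0.8, -2.9]
opening: 0.29
```

```bash
python3 - <<'E'
from h import *
s=st();snap('side','s17.png');snap('top','t17.png')
crop('s17.png','s17c.png',60,150,360,350,2.6)
E
```

```text
t 22.55 p [0.3902 0.0015 0.0468] psi -1.798870561934048 tilt [-0.0011  0.0003 -1.    ] F [ 0.1232  0.8281 -2.9378] T [-0.0129  0.011  -0.0105] op 0.29
```

View pics/s17c.png

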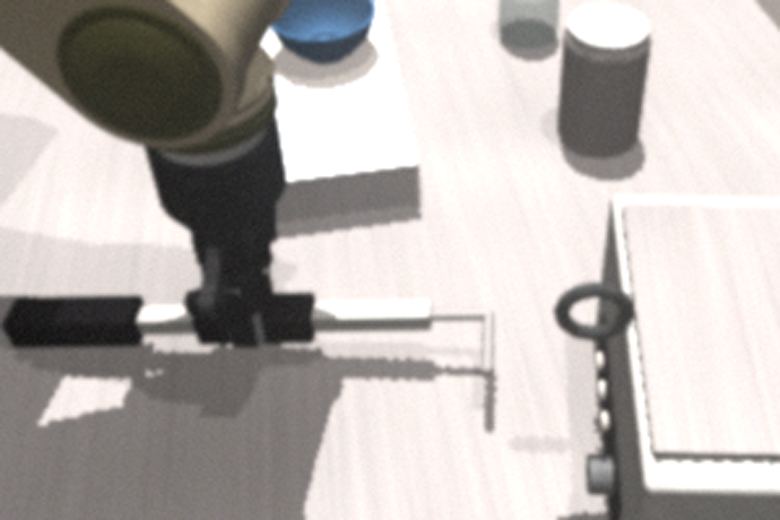

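Everything is clear of the pole. Now I'll lower it slowly.

Emit:
step_arm:
  motion:
    - [[0.12,0,0],0]
    - [[0.1,0,0],0]
    - [[0.08,0,0],0]
    - [[0.06,0,0],0]
    - [[0.04,0,0],0]
    - [[0.03,0,0],0]
    - [[0,0,0],0]
    - [[0,0,0],0]

```text
time_s: 23.45
tcp_pos: [0.3904, 0.0016, 0.027]
tcp_rot: [[0.001, -0.226, -0.974], [-0.0, -0.974, 0.226], [-1.0, 0.0, -0.001]]
force: [0.7, -0.2, 0.6]
opening: 0.287
```

```bash
python3 - <<'E'
from h import *
s=st();snap('side','s18.png')
crop('s18.png','s18c.png',60,200,280,340,3.5)
E
```

```text
t 23.45 p [0.3904 0.0016 0.027 ] psi -1.798520673775198 tilt [ 0.0005 -0.0002 -1.    ] F [ 0.6923 -0.1608  0.6367] T [ 0.0797  0.2713 -0.0438] op 0.287
```

View pics/s18c.png

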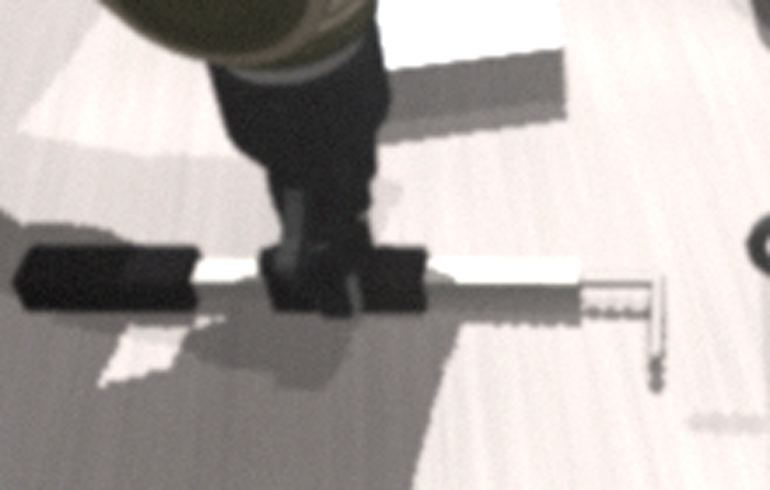

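Emit:
step_arm:
  motion:
    - [[0.03,0,0],0]
    - [[0.03,0,0],0]
    - [[0.02,0,0],0]
    - [[0,0,0],0]
    - [[0,0,0],0]

```text
time_s: 24.0
tcp_pos: [0.3901, 0.0017, 0.0227]
tcp_rot: [[-0.0, -0.226, -0.974], [-0.0, -0.974, 0.226], [-1.0, 0.0, 0.0]]
force: [1.7, -0.4, 0.4]
opening: 0.286
```

Emit:
step_arm:
  motion:
    - [[0.02,0,0],0]
    - [[0,0,0],0]
    - [[0,0,0],0]

```text
time_s: 24.3
tcp_pos: [0.3902, 0.0016, 0.0226]
tcp_rot: [[0.0, -0.226, -0.974], [-0.0, -0.974, 0.226], [-1.0, 0.0, -0.0]]
force: [-5.0, -0.1, 22.8]
opening: 0.291
```

```bash
python3 - <<'E'
from h import *
s=st();snap('side','s19.png')
crop('s19.png','s19c.png',60,200,280,340,3.5)
E
```

```text
t 24.3 p [0.3902 0.0016 0.0226] psi -1.798552712660681 tilt [ 0.0001 -0.0002 -1.    ] F [-5.0223 -0.1072 22.8252] T [-0.0122  1.2527 -0.1415] op 0.291
```

View pics/s19c.png

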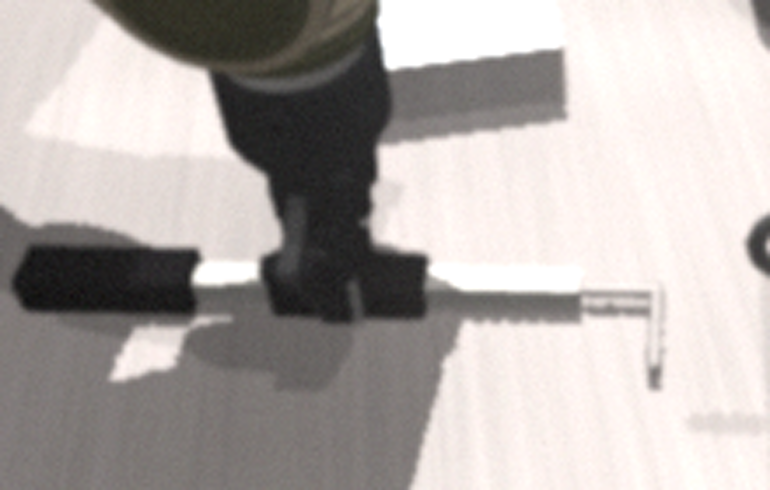

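Firm contact, and the pole is flat. I'll ease the pressure off by 1 mm, release, then rise.

Emit:
step_arm:
  motion:
    - [[-0.02,0,0],0]
    - [[0,0,0],0]

```text
time_s: 24.55
tcp_pos: [0.3901, 0.0017, 0.0228]
tcp_rot: [[-0.0, -0.226, -0.974], [0.0, -0.974, 0.226], [-1.0, -0.0, 0.0]]
force: [1.0, 0.9, 0.4]
opening: 0.286
```

Emit:
step_arm:
  motion:
    - [[0,0,0],0]
    - [[0,0,0],0]
    - [[0,0,0],0]
    - [[0,0,0],0]
    - [[0,0,0],0]
    - [[0,0,0],0]
    - [[0,0,0],0]
    - [[0,0,0],0]
  fingers: 1

```text
time_s: 25.35
tcp_pos: [0.3902, 0.0017, 0.0228]
tcp_rot: [[-0.0, -0.226, -0.974], [0.0, -0.974, 0.226], [-1.0, 0.0, 0.0]]
force: [0.1, -0.5, -0.2]
opening: 0.998
```

Emit:
step_arm:
  motion:
    - [[-0.2,0,0],0]
    - [[-0.4,0,0],0]
    - [[-0.5,0,0],0]
    - [[-0.5,0,0],0]
    - [[-0.5,0,0],0]
    - [[-0.5,0,0],0]
    - [[-0.5,0,0],0]
    - [[-0.4,0,0],0]
    - [[-0.2,0,0],0]
    - [[0,0,0],0]

```text
time_s: 26.35
tcp_pos: [0.3905, 0.0016, 0.2088]
tcp_rot: [[0.002, -0.226, -0.974], [-0.001, -0.974, 0.226], [-1.0, 0.0, -0.002]]
force: [0.2, -0.9, -0.9]
opening: 1.0
```

```bash
python3 - <<'E'
from h import *
s=st();snap('side','s20.png');snap('top','t20.png');snap('wrist','w20.png')
for n in 'st': cv2.imwrite(f'pics/{n}20b.png',cv2.convertScaleAbs(cv2.imread(f'pics/{n}20.png'),alpha=1.5))
E
```

```text
t 26.35 p [0.3905 0.0016 0.2088] psi -1.7984317770503304 tilt [ 0.0023 -0.0007 -1.    ] F [ 0.1802 -0.9461 -0.9493] T [0.0278 0.0249 0.0082] op 1.0
```

View pics/s20b.png

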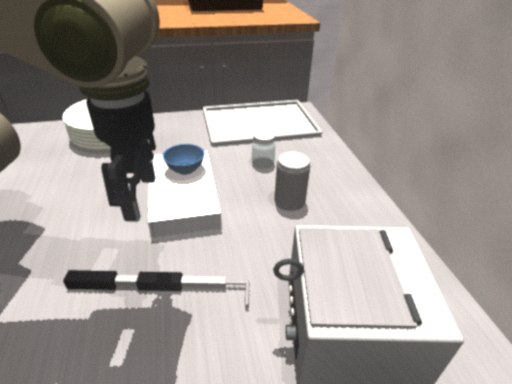

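View pics/t20b.png

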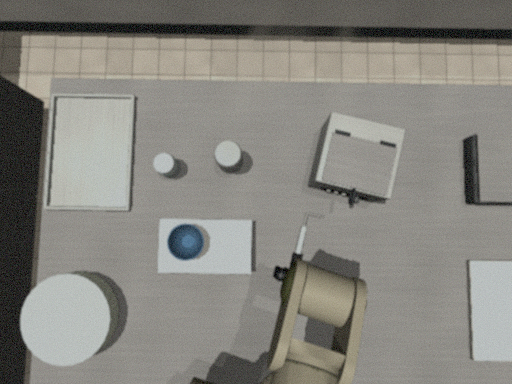

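View pics/w20.png

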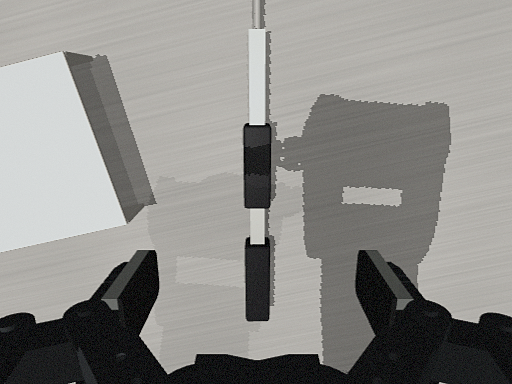

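The side view shows the flap level, with the ring at (289,269). The pole lies flat from (66,280) to (248,305), the bystanders are where they were, and the gripper is empty and high above the counter.

```bash
python3 -c "
from plant import *
print(hand_in())"
```

```text
the job is handed in; nothing more can be done
None
```

The flap is shut, the pole is unhooked and lying flat on the counter, and I handed the job in at about 26 s of the 72 s. `hand_in()` reports no verdict.

**What I did:** I drew the pole out by its handle until the hook was clear of the riser, laid it down and let go. I took it again by the middle grip, put the prong through the ring eye and pulled the flap down its arc. Then I unhooked the pole, lowered it onto the counter, let go and moved the gripper clear.

**Last checks:**
- **Flap:** its edge in the side picture has the slope expected for fully shut, to within about 0.003 rad. The ring stopped moving under further pressing.
- **Pole and gripper:** the pole lies flat and clear of the vent, and the gripper is open and raised, touching nothing.
- **Bystanders:** bowl, canister and jar look unmoved in the side and top pictures.

**What disagreed or slipped:**
- **Pole in the grip:** it turned slightly in the fingers while I pressed the flap to its stop, so its handle end touched down first when I lowered it.
- **Contact force:** the final 1 mm press to lay the pole flat read about 23 N at the wrist. I eased that off before letting go.
- **Ring position:** the side and top pictures disagreed by 2 to 3 mm, which the ring hole's slack took up.

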